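Reload the label dispenser

ROBOT

A 7-joint arm with a two-finger parallel gripper is mounted at the origin on a cart in front of the work surface, level with it; the furniture and walls round the work are solid. World frame = base frame: x ahead of the robot, y to its left, z up, the work surface at z = 0. Lengths are in m, angles in rad, forces in N, time in s.
With the tool pointing down it reaches from about 0.425 to 0.875 m from the base axis. Payload 4.7 kg.
Tool frame: the origin (TCP) lies midway between the tips of the shut fingers; the grasp point (between the pads) lies 19 mm behind it; z points along the fingers, y is the direction in which the jaws open and shut (so a half turn about z gives the same grasp; the last joint's range is limited). The gripper opens to 87 mm and grips with 3 to 60 N. Pads are 19 mm wide; open, the fingers measure 117 mm over their backs; the gripper's body (75 mm by 190 mm) begins 51 mm behind the grasp point.
Start: joints at [1.162, 0.321, -0.07, 1.45, 0.023, 1.371, -0.057], TCP at [0.267, -0.593, 0.223] pointing down, gripper open.
Joint ranges: [-2.86, 2.86], [-0.3, 2.09], [-1.38, 1.24], [0.06, 2.45], [-1.56, 4.7], [0.09, 2.05], [-2.69, 2.69]. Speed limits (rad/s): [2.57, 2.57, 3.14, 3.14, 3.14, 3.14, 3.14].

INTERFACE

Orientations are given as a rotation vector (axis times angle).
In Python, from bench import get_state, eyes, job gives the robot as it stands. The module is installed in compiled form; this text tells all that it offers.
- The arm moves only by the shell command python3 -m jog 'ROWS' [FORCE]. ROWS is JSON, a list that holds one entry, the list of rows, each a list of 5 numbers: the opening, from 0 (shut) to 1 (fully open), then the shift along the tool's x, y, z in units of 40 mm (1.0 is 40 mm), then the turn about the tool's z in units of 5 degrees (1.0 is 5 degrees). In form: [[[jaw, dx, dy, dz, turn], ...]]. A call has 1 to 10 rows; each row shifts and turns the commanded pose from where the row before left it, along the tool's axes as they then stand; what a row does not reach is not made up. A row lasts 1/8 s, in which the tool goes at most 62.5 mm and 10.7 degrees, less where a joint would pass 70% of its speed; a pose out of reach is approached as far as the arm can. A call is refused whole if a number of a shift passes 1 or a number of a turn 1, either way. A call with a gripper value outside its range is refused whole. The fingers move at their own pace and stop on an object; FORCE is the grip in N (left out, the last holds). Time passes only in rows, so rows that do not move let the fingers close. It gives the time, the measured TCP pose, the force and the opening at its end, in the units of the state.
- get_state(): the state, without advancing time (a new reading comes with each control period).
- eyes.get_image(name): name is "scene" or "top" or "wrist"; returns (picture, depth): 400x640x3 uint8, red, green, blue; 400x640 float32, m along the optical axis (not along the pixel's ray), 0 where there is no reading.
- eyes.camera_params(name): a dict with "camera_matrix" (3x3 intrinsics, pixels), "k1" (the pictures are not rectified: a ray, as slopes to the right and down, at radius r is drawn at 1 + k1 r^2 times it, then the intrinsics apply), "pose" (4x4, takes a point from camera to world coordinates); the wrist camera has in their place "mount" (4x4, takes a point from camera to tool coordinates, whose origin is the TCP and whose axes are the flange's). Camera axes: x right, y down, z forward; pixel columns grow to the right and rows downward; lengths in m; the calibration is good to about 2 mm. A picture is of the moment at which its call begins: read the wrist's pose just before it. camera_params takes no time and is no camera call.
- job.close_job(): hands the job in, once; it reports no verdict.
The state is a dict: "time": time; "joint_positions": joint angles; "qd": joint speeds; "joint_torque": joint torques, N m; "position": TCP position; "tool_rot": TCP orientation; "ft_force": force on the tool from outside, world axes, zero at the start; "torque": the same for the moment, N m; "grip_width": opening from 0.0 (shut) to 1.0 (fully open).
Only numpy, scipy, OpenCV 4.12 (cv2) and the standard library are available. Lean on these libraries where they do the work, as an engineer would, in place of code of your own. Each camera call takes 0.05 s, during which the arm holds its last target. There are 200 camera calls.

TASK

Reload the label dispenser: press its blue key so that the roll tray springs out, stand every label roll from the carton on the tray's two rollers, and thread the steel spindle in from the right, through the right cheek, all the rolls and the left cheek, until its knob is up against the right cheek. Then push the tray home until it clicks and stays shut, and swing the advance lever on top of the dispenser all the way to its stop and let it spring back. Leave the other things on the desk where they are.

Things in the scene. Friction and masses are not known exactly. Their poses are not given: they have to be found in the camera images.
- dispenser: White desktop label dispenser, fixed, 130 deep x 282 wide x 96 mm high. Origin on the desk under the middle of the roll bay of the closed tray; x to its rear, y to its left; the tray comes out to -x. Hood: x -48 to 75, underside 86 mm up. Side walls closed, inner faces at y 116 and -137: a spindle knob over 4 mm off its cheek strikes the right wall on the way in.
- tray (a joint): Slide of the roll tray, m: 0 home and latched, 0.095 fully out. A spring drives it out (6 N at home, 2 N when out) and keeps it out. Pushing it home takes 10 N or so over the last 25 mm, where the latch gives way; it reaches a hard stop at -0.003 and then rests on the latch at about 0.
- bore_right (a point): Centre of the 15 mm bore in the tray's right cheek, on the cheek's outer (right) face, 48 mm up; moves with the tray, axes as the dispenser's. Cheeks: upright grey plates, 8 mm thick, 50 mm long in x, tops 67 mm up, inner faces 190 mm apart. Right behind this cheek a 79 mm high striker post stands on the tray at x +38.
- bore_left (a point): Centre of the left cheek's 15 mm bore, on the cheek's outer (left) face, 206 mm along +y from bore_right. Between the cheeks run two steel rollers along y, 10 mm diameter, axes 18 mm up and 22 mm before and behind the bores; a roll standing on both has its core level with the bores (axis about 48 mm up). Any place along y will do.
- tray_front (a point): Middle of the outer face of the tray's front panel (264 mm wide, 4 to 40 mm up, 10 mm thick), 22 mm up, 55 mm before the bores; push here towards the dispenser's +x.
- release (a joint): Travel of the blue release key, m: 0 up, 0.008 fully down; sprung, 1.5 N to start and 5 N fully down. Pressing it 6 mm or more frees the tray.
- release_top (a point): Centre of the top of the blue release key (34 x 24 mm) near the right end of the hood, 106 mm up, 10 mm above the hood.
- advance_lever (a joint): Angle of the advance lever, rad: 0 at rest (arm points to the dispenser's front, -x), 1.0 at its stop; it grows anticlockwise seen from above, so the black knob at its end moves to the dispenser's right (-y) and rear. Sprung back to 0; about 1.5 N at the knob to start, 6.5 N at the stop.
- lever_tip (a point): Centre of the top of the upright black knob (16 mm diameter, 24 mm high) at the lever's free end, 127 mm up; the steel arm (12 mm wide) lies 103 to 109 mm up, 7 mm above the hood.
- lever_hinge (a point): Lever's pivot on the hood's rear, left of the middle, 58 mm from the knob's axis; its axis is vertical.
- spindle: Loose steel rod of 10 mm diameter and 215 mm length with a rounded tip and a square black knob (18 x 18 x 30 mm, orange ring) at one end, 90 g. Origin on the axis in the knob's shoulder; the rod runs along +x to the tip, the knob along -x to -30 mm. It lies on the desk, the tip sunk about 1 degree.
- carton: Fixed shallow cardboard tray, 76 (x) x 210 (y) x 18 mm high, walls 3 mm, in which the rolls stand side by side along y. Origin under its centre.
- roll_a: Label roll with white labels: 64 mm diameter, 30 mm wide, core bore 26 mm, 110 g, standing on its rim in the carton. Origin at its centre; y is the roll's axis. Absent in some starts.
- roll_b: The same with yellow labels. Absent in some starts.
- roll_c: The same with green labels. Absent in some starts.
- stapler: Dark blue stapler, 36x146x58 mm, bystander; origin under its centre.
- calculator: Black pocket calculator, 150x105x24 mm, bystander; origin under its centre.
- glue_stick: Standing glue stick, 26 mm diameter, 92 mm high, red cap, bystander; origin under its centre.
There are look-alikes about, which are no part of the job. Leave any brown look-alike of the roll_c alone.

How it is judged:
On the way, in this order (a step that is already met when the one before it is completed fails the run):
1. the key is pressed and the roll tray springs fully out (value of joint tray above 0.085 m), for 0.2 s.
2. every label roll stands on the tray's rollers between the cheeks, let go (x of roll_a in the frame of bore_right between -0.009 and 0.009 m and z of roll_a in the frame of bore_right between -0.009 and 0.009 m and y of roll_a in the frame of bore_right between 0.018 and 0.188 m and angle between the y axis of each of roll_a, roll_b, roll_c and the y axis of dispenser, either way round below 0.25 rad and contact force between each of roll_a, roll_b, roll_c and the fingers below 0.05 N and x of roll_b in the frame of bore_right between -0.009 and 0.009 m and z of roll_b in the frame of bore_right between -0.009 and 0.009 m and y of roll_b in the frame of bore_right between 0.018 and 0.188 m and x of roll_c in the frame of bore_right between -0.009 and 0.009 m and z of roll_c in the frame of bore_right between -0.009 and 0.009 m and y of roll_c in the frame of bore_right between 0.018 and 0.188 m and value of joint tray above 0.06 m), for 0.3 s.
3. the spindle runs from the right through both cheeks and every roll, its knob against the right cheek (x of bore_right in the frame of spindle between -0.003 and 0.006 m and y of bore_right in the frame of spindle between -0.005 and 0.005 m and z of bore_right in the frame of spindle between -0.005 and 0.005 m and y of bore_left in the frame of spindle between -0.005 and 0.005 m and z of bore_left in the frame of spindle between -0.005 and 0.005 m and x of roll_a in the frame of spindle between 0.01 and 0.203 m and y of roll_a in the frame of spindle between -0.0105 and 0.0105 m and z of roll_a in the frame of spindle between -0.0105 and 0.0105 m and x of roll_b in the frame of spindle between 0.01 and 0.203 m and y of roll_b in the frame of spindle between -0.0105 and 0.0105 m and z of roll_b in the frame of spindle between -0.0105 and 0.0105 m and x of roll_c in the frame of spindle between 0.01 and 0.203 m and y of roll_c in the frame of spindle between -0.0105 and 0.0105 m and z of roll_c in the frame of spindle between -0.0105 and 0.0105 m and value of joint tray above 0.06 m), for 0.2 s.
4. the tray is home and stays latched by itself (value of joint tray below 0.004 m and x of bore_right in the frame of spindle between -0.003 and 0.006 m and y of bore_right in the frame of spindle between -0.005 and 0.005 m and z of bore_right in the frame of spindle between -0.005 and 0.005 m and y of bore_left in the frame of spindle between -0.005 and 0.005 m and z of bore_left in the frame of spindle between -0.005 and 0.005 m and x of roll_a in the frame of spindle between 0.01 and 0.203 m and y of roll_a in the frame of spindle between -0.0105 and 0.0105 m and z of roll_a in the frame of spindle between -0.0105 and 0.0105 m and x of roll_b in the frame of spindle between 0.01 and 0.203 m and y of roll_b in the frame of spindle between -0.0105 and 0.0105 m and z of roll_b in the frame of spindle between -0.0105 and 0.0105 m and x of roll_c in the frame of spindle between 0.01 and 0.203 m and y of roll_c in the frame of spindle between -0.0105 and 0.0105 m and z of roll_c in the frame of spindle between -0.0105 and 0.0105 m and contact force between tray and the fingers below 0.05 N), for 0.4 s.
5. the advance lever is swung to its stop (value of joint advance_lever above 0.93 rad and value of joint tray below 0.004 m), for 0.1 s.
At the end, for the whole second after the job is handed in: tray latched home (within 4 mm), spindle through both cheeks' bores (axis within 5 mm of each bore's centre, knob within 6 mm of the right cheek) and through the core of every roll, lever back at rest (under 0.08 rad), nothing held or moving (value of joint tray below 0.004 m and x of bore_right in the frame of spindle between -0.003 and 0.006 m and y of bore_right in the frame of spindle between -0.005 and 0.005 m and z of bore_right in the frame of spindle between -0.005 and 0.005 m and y of bore_left in the frame of spindle between -0.005 and 0.005 m and z of bore_left in the frame of spindle between -0.005 and 0.005 m and x of roll_a in the frame of spindle between 0.01 and 0.203 m and y of roll_a in the frame of spindle between -0.0105 and 0.0105 m and z of roll_a in the frame of spindle between -0.0105 and 0.0105 m and x of roll_b in the frame of spindle between 0.01 and 0.203 m and y of roll_b in the frame of spindle between -0.0105 and 0.0105 m and z of roll_b in the frame of spindle between -0.0105 and 0.0105 m and x of roll_c in the frame of spindle between 0.01 and 0.203 m and y of roll_c in the frame of spindle between -0.0105 and 0.0105 m and z of roll_c in the frame of spindle between -0.0105 and 0.0105 m and contact force between spindle and the fingers below 0.05 N and value of joint advance_lever below 0.08 rad and linear speed of spindle below 0.02 m/s); the robot touches nothing.
It fails at once if a bystander is moved by more than 3 cm (distance of any of stapler, calculator, glue_stick from where it was at the start of the episode above 0.03 m).
Of roll_a, roll_b, roll_c only 2 to 3 are there at a start; the rules pass over those that are not, and their reading is None.
At some moment in a run one of spindle may be knocked a few centimetres aside while the robot is not near it.
It also fails if it takes over 210 s, if anything falls off the work surface, if the arm or the gripper's body presses on something with over 40 N, if the wrist force passes 120 N, or if a joint passes its speed limit or range.

## Working session

There is one attempt and no reset: what is moved stays moved. The work goes in short steps, Python scripts to look and compute and a shell command to move; the robot and the scene stay as the last step left them, time stands still between calls to the robot, and variables do not carry over. Pictures are saved under pics/ and viewed, about 12 in all and at most 16, crops included, and the job is handed in when it is done.

```bash
mkdir -p pics
cat > h.py <<'E'
import numpy as np, cv2
from bench import get_state, eyes, job
from scipy.spatial.transform import Rotation as R
def toolT():
    s=get_state(); T=np.eye(4); T[:3,:3]=R.from_rotvec(s["tool_rot"]).as_matrix(); T[:3,3]=s["position"]; return T
def shot(name):
    T=toolT(); p=eyes.camera_params(name); im,d=eyes.get_image(name)
    P=np.array(p["pose"]) if "pose" in p else T@np.array(p["mount"])
    np.savez(f"{name}.npz",im=im,d=d,P=P,K=np.array(p["camera_matrix"]),k1=p["k1"]); return im,d
def load(name): return np.load(f"{name}.npz")
def ray(D,u,v):
    K=D["K"]; k=float(D["k1"]); a=np.array([(u-K[0,2])/K[0,0],(v-K[1,2])/K[1,1]]); b=a.copy()
    for _ in range(20): b=a/(1+k*(b@b))
    return np.array([b[0],b[1],1.])
def px(D,u,v,z=None):
    r=ray(D,u,v); P=D["P"]
    if z is None:
        w=D["d"][int(v)-1:int(v)+2,int(u)-1:int(u)+2]; w=w[w>0]
        t=np.median(w) if len(w) else np.nan
    else: t=(z-P[2,3])/(P[:3,:3]@r)[2]
    return P[:3,:3]@(r*t)+P[:3,3]
def proj(D,p):
    P=D["P"]; c=P[:3,:3].T@(np.array(p)-P[:3,3]); b=c[:2]/c[2]; b=b*(1+float(D["k1"])*(b@b)); K=D["K"]
    return K[0,0]*b[0]+K[0,2],K[1,1]*b[1]+K[1,2]
def save(im,fn,crop=None,s=1):
    if crop: u0,v0,u1,v1=crop; im=im[v0:v1,u0:u1]
    im=cv2.resize(im,None,fx=s,fy=s,interpolation=cv2.INTER_CUBIC); cv2.imwrite(f"pics/{fn}.png",im[:,:,::-1])
np.set_printoptions(precision=4,suppress=True)
E
python3 - <<'E'
from h import *
for n in ("scene","top"):
    im,d=shot(n); save(im,n+"0"); D=load(n); print(n,D["K"],D["k1"],D["P"])
s=get_state(); print(s); print(toolT())
print(eyes.camera_params("wrist"))
E
```

```text
scene [[382.6843   0.     317.1823]
 [  0.     382.6843 200.1671]
 [  0.       0.       1.    ]] -0.03417166403177708 [[-0.7102 -0.476   0.5187  0.0173]
 [-0.704   0.4768 -0.5263  0.4272]
 [ 0.0032 -0.739  -0.6738  0.7645]
 [ 0.      0.      0.      1.    ]]
top [[490.7036   0.     326.3606]
 [  0.     490.7036 205.768 ]
 [  0.       0.       1.    ]] -0.04033949151566416 [[ 0.0123 -0.9797  0.1999  0.2127]
 [-0.9999 -0.011   0.0076 -0.0688]
 [-0.0053 -0.1999 -0.9798  1.5914]
 [ 0.      0.      0.      1.    ]]
{'time': 0.1, 'joint_positions': array([ 1.1621,  0.3218, -0.0701,  1.4516,  0.0226,  1.3708, -0.0569]), 'qd': array([ 0.0013, -0.0015,  0.0004, -0.0013, -0.0007, -0.0009,  0.0001]), 'joint_torque': array([  0.0011, -49.2571,  -0.405 , -31.3397,  -0.0642,   0.0395,
         0.0001]), 'position': array([ 0.2664, -0.5923,  0.2215]), 'tool_rot': array([-3.07  , -0.6588,  0.0007]), 'ft_force': array([-0.2062,  0.5826, -0.1454]), 'torque': array([-0.0046, -0.0124,  0.0641]), 'grip_width': 0.997923380393403}
[[ 0.912   0.4103 -0.0008  0.2664]
 [ 0.4103 -0.912   0.0016 -0.5923]
 [-0.0001 -0.0018 -1.      0.2215]
 [ 0.      0.      0.      1.    ]]
{'camera_matrix': array([[350.9419,   0.    , 318.2902],
       [  0.    , 350.9419, 195.8162],
       [  0.    ,   0.    ,   1.    ]]), 'k1': -0.0036533348299982015, 'mount': array([[ 0.0001, -0.9674, -0.2531,  0.0696],
       [ 1.    , -0.0001,  0.0007,  0.001 ],
       [-0.0007, -0.2531,  0.9674, -0.1629],
       [ 0.    ,  0.    ,  0.    ,  1.    ]])}
```

View pics/top0.png

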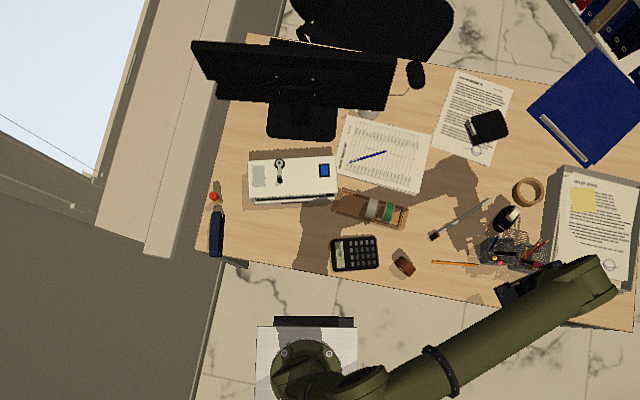

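View pics/scene0.png

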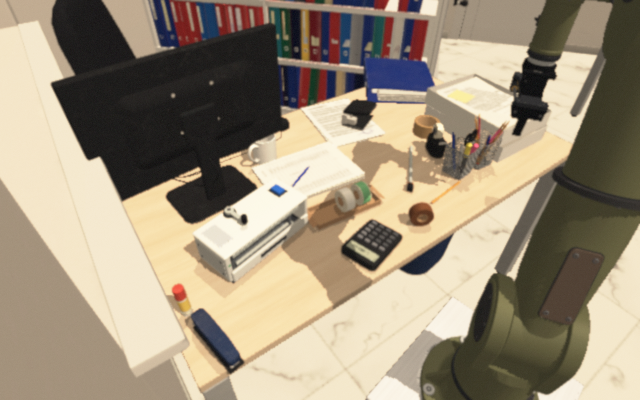

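The top view shows the dispenser at (293,178) with its key at (325,170) and its lever at (280,163). The carton is at (372,209) and holds a white and a green roll. The spindle runs from its knob at (433,236) to its tip at (490,200). The look-alikes are the brown roll at (404,265) and the tape ring at (528,190). I'll check the choice in a close crop.

Run:
```python
from h import *
D=load("top"); save(D["im"],"c1",(240,140,500,280),3)
```

```text
(no output)
```

View pics/c1.png

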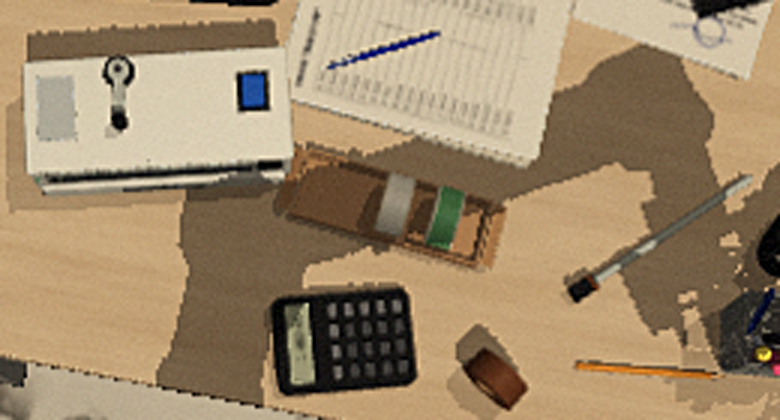

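Run:
```python
from h import *
D=load("top")
def q(n,u,v,z): print(n,px(D,240+u/3,140+v/3,z),"depth:",px(D,240+u/3,140+v/3))
for a in [("hFL",28,176,.096),("hFR",290,158,.096),("hRL",24,65,.096),("hRR",288,48,.096),("key",253,91,.106),("lknob",120,120,.127),("hinge",118,70,.11),
("white",397,203,.066),("green",445,215,.066),("greentop",451,187,.05),("greenbot",440,246,.03),("kn_end",575,292,.012),("ring",592,282,.012),("tip",750,180,.005),
("cartFL",283,205,.018),("cartRL",308,147,.018),("cartRR",505,205,.018),("cartFR",488,268,.018),("calc",343,340,.024),("brown",495,378,.03)]: q(*a)
```

```text
hFL [0.5377 0.1838 0.096 ] depth: [0.5584 0.2    0.0007]
hFR [ 0.5599 -0.0889  0.096 ] depth: [ 0.5622 -0.089   0.0864]
hRL [0.6579 0.1934 0.096 ] depth: [0.6585 0.1938 0.0941]
hRR [ 0.6795 -0.0858  0.096 ] depth: [ 0.7044 -0.0867  0.0161]
key [ 0.6291 -0.0495  0.106 ] depth: [ 0.6288 -0.0495  0.1069]
lknob [0.5909 0.0865 0.127 ] depth: [0.5913 0.0866 0.1254]
hinge [0.6492 0.0921 0.11  ] depth: [0.6491 0.092  0.1106]
white [ 0.5194 -0.2027  0.066 ] depth: [ 0.5194 -0.2027  0.066 ]
green [ 0.507  -0.2533  0.066 ] depth: [ 0.5075 -0.2536  0.0637]
greentop [ 0.5407 -0.262   0.05  ] depth: [ 0.5419 -0.2628  0.0441]
greenbot [ 0.48   -0.2518  0.03  ] depth: [ 0.4839 -0.2545  0.0072]
kn_end [ 0.4342 -0.3995  0.012 ] depth: [ 0.4337 -0.3988  0.0154]
ring [ 0.4453 -0.4183  0.012 ] depth: [ 0.4443 -0.4168  0.0189]
tip [ 0.5619 -0.5989  0.005 ] depth: [ 0.5635 -0.6013 -0.0023]
cartFL [ 0.5254 -0.0827  0.018 ] depth: [ 0.5261 -0.0827  0.0147]
cartRL [ 0.5907 -0.1096  0.018 ] depth: [ 0.5948 -0.11    0.001 ]
cartRR [ 0.5281 -0.3247  0.018 ] depth: [ 0.5316 -0.3275  0.0008]
cartFR [ 0.4585 -0.3049  0.018 ] depth: [ 0.4615 -0.3078 -0.0015]
calc [ 0.3782 -0.1479  0.024 ] depth: [ 0.3791 -0.1483  0.0161]
brown [ 0.3391 -0.3084  0.03  ] depth: [ 0.3366 -0.3037  0.0608]
```

The carton crop confirms that the task rolls are the white one at (372,208) and the green one at (388,212). The brown roll lies outside the carton, so I'll leave it. Positions agree with the given sizes: hood 274 x 122 mm, lever radius 58 mm. I'll go above the key first.

```bash
cat >> h.py <<'E'
def plan(x,y,z,yaw=None):
    "yaw deg of tool x; turn first, then shift in the turned frame"
    T=toolT(); cur=np.degrees(np.arctan2(T[1,0],T[0,0])); yaw=cur if yaw is None else yaw
    t=-(yaw-cur); a=np.radians(yaw); d=np.array([x,y,z])-T[:3,3]
    print("turn units %.2f  shift units x %.2f y %.2f z %.2f"%(t/5,(np.cos(a)*d[0]+np.sin(a)*d[1])/.04,(np.sin(a)*d[0]-np.cos(a)*d[1])/.04,-d[2]/.04))
    print("now",T[:3,3],"yaw %.2f"%cur,"grip %.3f"%get_state()["grip_width"],"F",get_state()["ft_force"],"t",get_state()["time"])
PSI=np.radians(4.55)
O=np.array([.5945,.0601])
def dw(x,y): # dispenser->world
    return O+np.array([np.cos(PSI)*x-np.sin(PSI)*y,np.sin(PSI)*x+np.cos(PSI)*y])
E
python3 -m jog '[[[0,0,0,0,0.98],[0,0,0,0,0.98],[0,0,0,0,0.98],[0,0,0,0,0.98]]]'
python3 -m jog '[[[0,0.8,-1,0,0],[0,0.8,-1,0,0],[0,0.8,-1,0,0],[0,0.8,-1,0,0],[0,0.8,-1,0,0],[0,0.8,-1,0,0],[0,0.8,-1,0,0],[0,0.8,-1,0,0],[0,0.8,-1,0,0],[0,0.8,-1,0,0]]]'
python3 -c "
from h import *
plan(.629,-.0495,.14,4.55); D=load('top'); print(px(D,300,105),px(D,260,95),px(D,360,105))"
```

```text
time: 0.6
position: [0.2665, -0.5925, 0.2219]
tool_rot: [-3.138, -0.122, 0.001]
ft_force: [0.9, 0.2, -0.6]
grip_width: 0.633
time: 1.85
position: [0.5538, -0.1669, 0.2222]
tool_rot: [3.139, 0.126, -0.001]
ft_force: [1.3, -0.5, -0.5]
grip_width: 0.007
turn units 0.01  shift units x 2.11 y -2.78 z 2.06
now [ 0.5538 -0.1669  0.2222] yaw 4.61 grip 0.007 F [ 1.3098 -0.5163 -0.4822] t 1.85
[0.8132 0.0266 0.1854] [0.8308 0.1456 0.2172] [ 0.8298 -0.159   0.1511]
```

```bash
python3 -m jog '[[[0,0.7,-0.9,0.6,0],[0,0.7,-0.9,0.6,0],[0,0.7,-0.98,0.6,0],[0,0,0,0,0],[0,0,0,0,0]]]'
python3 - <<'E'
from h import *
im,d=shot("wrist"); save(im,"w1"); plan(.629,-.0495,.099,4.55)
D=load("wrist"); print(proj(D,[.629,-.0495,.106]),proj(D,[.591,.0865,.127]))
E
```

```text
time: 2.48
position: [0.6278, -0.0513, 0.1501]
tool_rot: [3.138, 0.127, -0.002]
ft_force: [-0.1, -0.7, 0.1]
grip_width: 0.006
turn units -0.00  shift units x 0.03 y -0.07 z 1.29
now [ 0.628  -0.0523  0.1507] yaw 4.53 grip 0.007 F [-0.1756  0.2894  0.63  ] t 2.525
(np.float64(314.09898714408183), np.float64(218.2835152558231)) (np.float64(75.78217046057563), np.float64(273.642645604882))
```

View pics/w1.png

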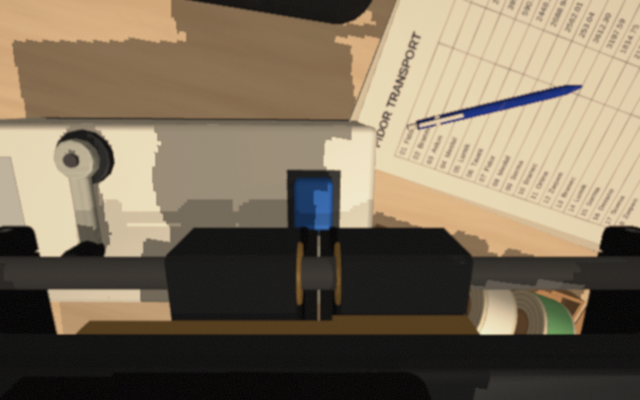

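The wrist view shows the blue key straight ahead of the closed fingers, at about (313,215), where I predicted it. Now I'll press it.

```bash
python3 -m jog '[[[0,0,0,0.5,0],[0,0,0,0.5,0],[0,0,0,0.2,0],[0,0,0,0.13,0],[0,0,0,0,0],[0,0,0,0,0]]]'; python3 -m jog '[[[0,0,0,-0.5,0],[0,0,0,-1,0],[0,0,0,-1,0],[0,0,0,-1,0],[0,0,0,0,0],[0,0,0,0,0]]]'
python3 - <<'E'
from h import *
im,d=shot("top"); save(im,"t2",(240,140,440,280),4)
E
```

```text
time: 3.28
position: [0.6275, -0.0515, 0.0983]
tool_rot: [3.138, 0.126, -0.002]
ft_force: [-4.4, -1.0, 6.7]
grip_width: 0.008
time: 4.03
position: [0.6281, -0.0504, 0.2375]
tool_rot: [-3.139, -0.127, -0.0]
ft_force: [0.9, 0.3, -1.4]
grip_width: 0.005
```

View pics/t2.png

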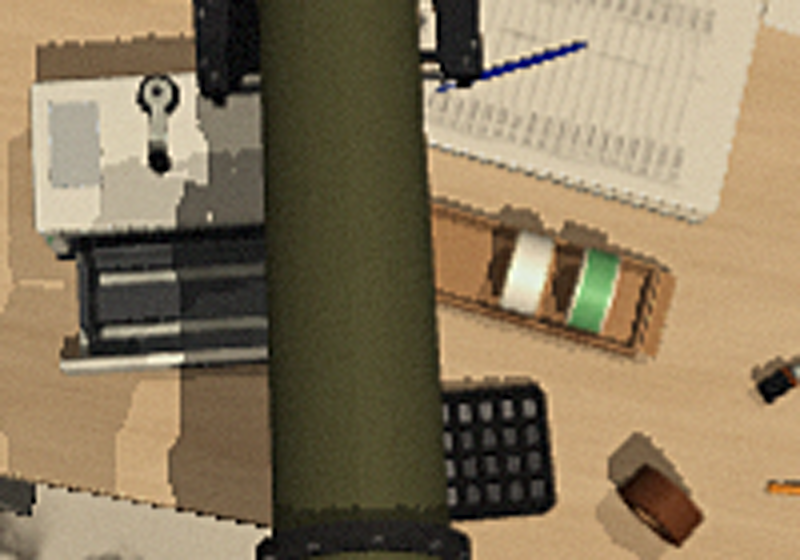

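The tray is out; its rollers and front rail show at (60–270, 270–370) in the crop. The rolls stand at about (372,207.5) and (388.7,212.5) in full-image pixels. Next I'll go above the white roll.

Run:
```python
from h import *
D=load("top")
for n,u,v in (("w",372,207.5),("g",388.7,212.5)): print(n,px(D,u,v,.066),px(D,u,v))
plan(.5194,-.2027,.13,-16.5)
```

```text
w [ 0.5199 -0.2017  0.066 ] [ 0.52   -0.2017  0.0654]
g [ 0.5044 -0.2544  0.066 ] [ 0.5053 -0.255   0.0613]
turn units 4.23  shift units x -1.51 y 4.42 z 2.66
now [ 0.6277 -0.0505  0.2365] yaw 4.64 grip 0.008 F [-0.3287  0.3911 -0.288 ] t 4.075
```

```bash
python3 -m jog '[[[0.46,0,0,0,1],[0.46,0,0,0,1],[0.46,0,0,0,1],[0.46,0,0,0,1],[0.46,0,0,0,0.23],[0.46,-0.5,1,0.3,0],[0.46,-0.5,1,0.5,0],[0.46,-0.5,1,0.6,0],[0.46,0,1,0.6,0],[0.46,0,0.42,0.6,0]]]' 40; python3 -m jog '[[[0.46,0,0,0,0],[0.46,0,0,0,0]]]'
python3 - <<'E'
from h import *
im,d=shot("wrist"); save(im,"w2"); plan(.5194,-.2027,.038,-16.5)
D=load("wrist")
for p in ([.5194,-.2027,.066],[.5044,-.254,.066]): print(proj(D,p))
E
```

```text
time: 5.32
position: [0.5185, -0.2061, 0.1321]
tool_rot: [3.107, -0.456, -0.002]
ft_force: [-0.5, 0.5, 0.0]
grip_width: 0.462
time: 5.58
position: [0.5212, -0.2018, 0.134]
tool_rot: [-3.109, 0.448, -0.001]
ft_force: [1.2, 0.9, -0.5]
grip_width: 0.463
turn units 0.02  shift units x -0.05 y 0.04 z 2.41
now [ 0.5216 -0.2017  0.1344] yaw -16.38 grip 0.461 F [-0.6717  0.1448 -0.5037] t 5.625
(np.float64(319.645038419694), np.float64(211.80547036356154))
(np.float64(397.31070087310883), np.float64(211.67335640398503))
```

View pics/w2.png

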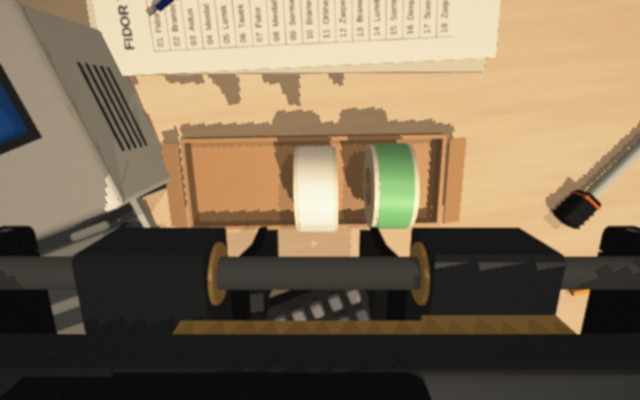

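Run:
```python
from h import *
D=load("wrist")
T=toolT(); 
for n,us in (("w",range(297,340,6)),("g",range(375,418,6))):
    P=np.array([px(D,u,v) for u in us for v in range(148,228,3)]); L=(P-T[:3,3])@T[:3,:3]
    m=P[:,2]>.06; print(n,"top z",P[:,2].max(),"local",L[m].mean(0),"min",L[m].min(0),"max",L[m].max(0),"world",P[m].mean(0))
```

```text
w top z 0.0680068900584285 local [ 0.0089 -0.0015  0.0694] min [-0.0121 -0.0144  0.0664] max [0.0271 0.0112 0.0742] world [ 0.5307 -0.2027  0.065 ]
g top z 0.1356134769886938 local [0.0113 0.0533 0.0688] min [-0.0096  0.0283 -0.0012] max [0.0291 0.0692 0.074 ] world [ 0.5175 -0.256   0.0655]
```

White roll band in the wrist view is u 294–340 and green is u 372–418. Depth puts the white roll's apex 7 mm further along tool x than my estimate from the top view, so I'll correct that and grasp.

```bash
python3 -m jog '[[[0.46,0.17,-0.04,0,0],[0.46,0,0,0.8,0],[0.46,0,0,0.8,0],[0.46,0,0,0.6,0],[0.46,0,0,0.26,0],[0.46,0,0,0,0],[0.2,0,0,0,0],[0.2,0,0,0,0],[0.2,0,0,0,0],[0.2,0,0,0,0]]]' 40; python3 -m jog '[[[0.2,0,0,-0.5,0],[0.2,0,0,-1,0],[0.2,0,0,-1,0],[0.2,0,0,-0.5,0],[0.2,0,0,0,0]]]'
python3 - <<'E'
from h import *
x,y=dw(-.095,.03); print(x,y); plan(x,y,.15,4.55)
im,d=shot("top"); save(im,"t3",(240,140,440,280),4)
E
```

```text
time: 6.88
position: [0.5284, -0.2037, 0.0362]
tool_rot: [3.108, -0.451, 0.004]
ft_force: [0.5, 1.1, 5.2]
grip_width: 0.34
time: 7.5
position: [0.5279, -0.204, 0.1561]
tool_rot: [3.108, -0.452, 0.004]
ft_force: [-0.2, -0.4, -1.9]
grip_width: 0.34
0.49741952265465084 0.08246919574770502
turn units -4.22  shift units x -0.19 y -7.20 z 0.15
now [ 0.5279 -0.204   0.1561] yaw -16.54 grip 0.340 F [-0.1548 -0.4439 -1.9138] t 7.5
```

View pics/t3.png

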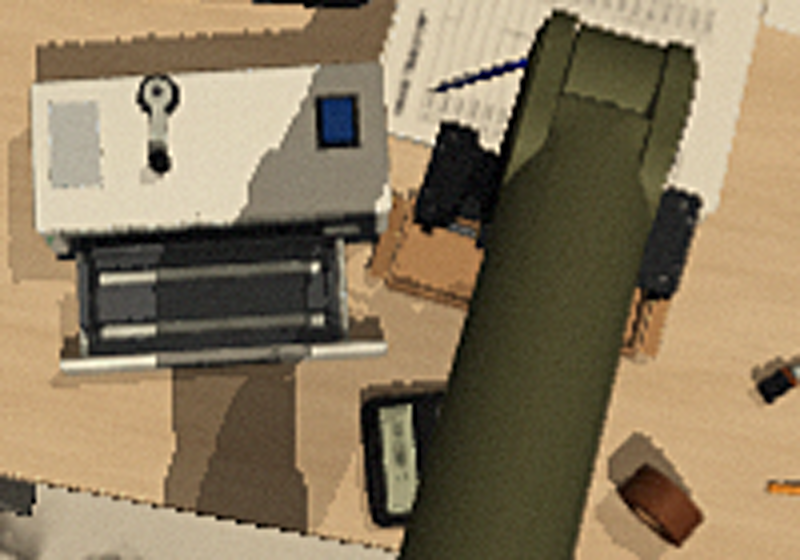

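Run:
```python
from h import *
D=load("top")
c,s=np.cos(PSI),np.sin(PSI)
def q(n,u,v,z):
    for zz in (z,None):
        p=px(D,240+u/4,140+v/4,zz); d=p[:2]-O; print(n,p,"disp",c*d[0]+s*d[1],-s*d[0]+c*d[1])
for a in [("rollR_L",100,280,.023),("rollR_R",318,267,.023),("rollF_L",100,334,.023),("rollF_R",318,321,.023),("panL",62,366,.04),("panR",385,348,.04),("cheekRtopRear",337,240,.067),("cheekRtopFront",345,337,.067),("cheekLtopfront",84,352,.067),("hFL",40,233,.096),("hFR",388,212,.096),("hRL",33,85,.096),("hRR",382,63,.096)]: q(*a)
```

```text
rollR_L [0.5163 0.1433 0.023 ] disp -0.07132522179709137 0.08914890358000166
rollR_L [0.5171 0.1438 0.0192] disp -0.07054553331979616 0.08960616672264178
rollR_R [ 0.5291 -0.0343  0.023 ] disp -0.07264641101294773 -0.0888750735440217
rollR_R [ 0.529  -0.0343  0.0236] disp -0.07277013004529198 -0.08887871089028948
rollF_L [0.4717 0.1417 0.023 ] disp -0.11590145741817584 0.09103657041991847
rollF_L [0.4717 0.1416 0.0232] disp -0.11593940423280336 0.09101044690667673
rollF_R [ 0.4845 -0.0349  0.023 ] disp -0.11722019450622545 -0.08600272107759238
rollF_R [ 0.4853 -0.0348  0.0183] disp -0.11640199329705944 -0.08596615753675751
panL [0.4427 0.1689 0.04  ] disp -0.14273434378112032 0.1204633898858068
panL [0.4434 0.1696 0.0352] disp -0.1419630238548701 0.12114330338135183
panR [ 0.4602 -0.0892  0.04  ] disp -0.14568958659758097 -0.13818285633609573
panR [ 0.4636 -0.0895  0.0188] disp -0.14233323776272044 -0.13872988161378416
cheekRtopRear [ 0.5423 -0.05    0.067 ] disp -0.06075881728965762 -0.10560854079809526
cheekRtopRear [ 0.5534 -0.0494  0.0159] disp -0.049689778674775434 -0.1058559962
[... 241 characters left out ...]
262775 0.09891862350192375
cheekLtopfront [0.4583 0.1555 0.0133] disp -0.1281667164235696 0.10585989476512447
hFL [0.5391 0.1818 0.096 ] disp -0.04560034531642944 0.1257320592973088
hFL [0.5429 0.1848 0.0785] disp -0.04155659836995184 0.1283553838189712
hFR [ 0.5589 -0.0899  0.096 ] disp -0.04741377474339168 -0.1467259190727513
hFR [ 0.5772 -0.091   0.017 ] disp -0.02927173785917904 -0.1492879014628455
hRL [0.6593 0.1927 0.096 ] disp 0.0750994913935314 0.12704257516590692
hRL [0.6604 0.1933 0.0924] disp 0.07622644274322013 0.12758744700585137
hRR [ 0.6803 -0.0842  0.096 ] disp 0.07406589456954346 -0.15065736883035402
hRR [ 0.7055 -0.085   0.0153] disp 0.09914370274368173 -0.15348548183976404
```

```bash
python3 - <<'E'
from h import *
C=dw(-.0943,.0007); print(C)
p=np.radians(4.2); c,s=np.cos(p),np.sin(p); O2=C-np.array([c*-.095,s*-.095]); print(O2)
t=open("h.py").read(); t=t.replace("radians(4.55)","radians(4.2)").replace("O=np.array([.5945,.0601])","O=np.array([%.4f,%.4f])"%tuple(O2)); open("h.py","w").write(t)
E
python3 -c "
from h import *
x,y=dw(-.095,.032); print(x,y); plan(x,y,.14,4.2)"
```

```text
[0.5004 0.0533]
[0.5952 0.0603]
0.4981115023555922 0.08525643454405765
turn units -4.15  shift units x -0.19 y -7.26 z 0.36
now [ 0.5269 -0.2036  0.1545] yaw -16.54 grip 0.341 F [ 0.2437 -0.1159 -1.0627] t 7.55
```

```bash
python3 -m jog '[[[0.2,0,0,0,-1],[0.2,0,0,0,-1],[0.2,0,0,0,-1],[0.2,0,0,0,-1],[0.2,0,0,0,-0.15],[0.2,-0.2,-1,0,0],[0.2,0,-1,0,0],[0.2,0,-1,0,0],[0.2,0,-1,0,0],[0.2,0,-1,0,0]]]'; python3 -m jog '[[[0.2,0,-1,0,0],[0.2,0,-1,0,0],[0.2,0,-0.25,0,0],[0.2,0,0,0,0],[0.2,0,0,0,0]]]'
python3 - <<'E'
from h import *
im,d=shot("wrist"); save(im,"w3"); x,y=dw(-.095,.032); plan(x,y,.051,4.2)
D=load("wrist")
for p in ((-.073,0,.023),(-.117,0,.023),(-.073,-.08,.023)): 
    a=dw(p[0],p[1]); print(p,proj(D,[a[0],a[1],p[2]]))
E
```

```text
time: 8.8
position: [0.5037, -0.0035, 0.1539]
tool_rot: [-3.14, -0.113, 0.002]
ft_force: [0.7, 0.3, -1.8]
grip_width: 0.339
time: 9.43
position: [0.498, 0.0833, 0.1545]
tool_rot: [3.139, 0.112, -0.001]
ft_force: [0.1, -0.1, -0.9]
grip_width: 0.338
turn units -0.03  shift units x 0.00 y -0.05 z 2.59
now [0.4981 0.0833 0.1546] yaw 4.06 grip 0.340 F [-1.0174 -0.1187  0.1034] t 9.475
(-0.073, 0, 0.023) (np.float64(352.57423207367196), np.float64(162.1237204758305))
(-0.117, 0, 0.023) (np.float64(351.4361310665166), np.float64(211.83710875321293))
(-0.073, -0.08, 0.023) (np.float64(447.06665406739734), np.float64(161.926290735841))
```

View pics/w3.png

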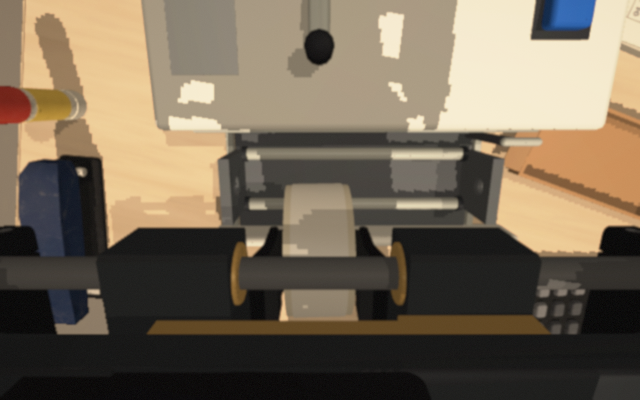

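Run:
```python
from h import *
D=load("wrist")
c,s=np.cos(PSI),np.sin(PSI)
def q(n,u,v,z):
    for zz in (z,None):
        p=px(D,u,v,zz); d=p[:2]-O; print(n,p,"disp",c*d[0]+s*d[1],-s*d[0]+c*d[1])
for a in [("rearL",250,155,.023),("rearR",460,156,.023),("frontR",400,204,.023),("hFL",157,129,.096),("hFR",603,127,.096),("cheekRtop",495,160,.067),("cheekLtop",225,160,.067)]: q(*a)
for n,p in (("knob",[.5909,.0865,.127]),("key",[.6291,-.0495,.106])): print(n,proj(D,p))
x=[px(D,u,v) for u in (300,320,340) for v in range(186,226,4)]
T=toolT(); print((np.array(x)-T[:3,3])@T[:3,:3])
```

```text
rearL [0.5223 0.1416 0.023 ] disp -0.06675667225718789 0.08643903861919083
rearL [0.5224 0.1415 0.0236] disp -0.06667622593644504 0.0863283696978
rearR [ 0.534  -0.0349  0.023 ] disp -0.06798367555667834 -0.09046038557719634
rearR [ 0.5341 -0.0346  0.0237] disp -0.06788185487181185 -0.09017538028901734
frontR [0.4886 0.0101 0.023 ] disp -0.1099491861884434 -0.04223915652004398
frontR [0.4887 0.0102 0.0234] disp -0.10983215705371184 -0.042140391986405755
hFL [0.5457 0.1862 0.096 ] disp -0.04010330523272649 0.1292082354095488
hFL [0.5362 0.2285 0.0011] disp -0.04649292934506993 0.17206922719584555
hFR [ 0.5667 -0.0903  0.096 ] disp -0.03940684880682264 -0.1481286845789255
hFR [ 0.5663 -0.1646  0.0036] disp -0.04533761947023597 -0.2222198508122592
cheekRtop [ 0.538  -0.0422  0.067 ] disp -0.06452505740391971 -0.09807070366063853
cheekRtop [ 0.5381 -0.042   0.0675] disp -0.06445093725637205 -0.09783063896321668
cheekLtop [0.5242 0.1514 0.067 ] disp -0.06410313629787949 0.09603262733188468
cheekLtop [0.5244 0.1512 0.0678] disp -0.06397807287638695 0.0958179966636767
knob (np.float64(323.2
[... 223 characters left out ...]
 0.0284 -0.0072 -0.0148]
 [ 0.0271 -0.0071 -0.0166]
 [ 0.0259 -0.007  -0.0187]
 [ 0.0245 -0.007  -0.02  ]
 [ 0.0234 -0.0069 -0.0221]
 [ 0.022  -0.0068 -0.0233]
 [ 0.0324  0.0017 -0.0012]
 [ 0.0317  0.0016 -0.0062]
 [ 0.0308  0.0016 -0.01  ]
 [ 0.0296  0.0016 -0.0127]
 [ 0.0285  0.0016 -0.0152]
 [ 0.0273  0.0016 -0.0172]
 [ 0.0259  0.0016 -0.0186]
 [ 0.0244  0.0016 -0.0196]
 [ 0.0234  0.0016 -0.0219]
 [ 0.022   0.0016 -0.0231]
 [ 0.0326  0.0111 -0.0022]
 [ 0.0315  0.0109 -0.0053]
 [ 0.0308  0.0106 -0.01  ]
 [ 0.0295  0.0105 -0.0122]
 [ 0.0285  0.0103 -0.0152]
 [ 0.0271  0.0103 -0.0168]
 [ 0.0259  0.0102 -0.0186]
 [ 0.0247  0.0101 -0.0205]
 [ 0.0232  0.01   -0.0215]
 [ 0.022   0.01   -0.0231]]
```

Wrist and top disagree by about 6 mm in x on the same features. I'll use the scene camera as the arbiter, with the blue key by colour and the rollers and hood by depth.

Run:
```python
from h import *
im,d=shot("scene"); 
save(im,"s3",(180,160,340,280),5)
for n in ("scene","top","wrist"):
    D=load(n); h=cv2.cvtColor(D["im"],cv2.COLOR_RGB2HSV); m=((h[...,0]>100)&(h[...,0]<125)&(h[...,1]>150)&(h[...,2]>60)).astype(np.uint8)
    k,l,st,c=cv2.connectedComponentsWithStats(m)
    for i in range(1,k):
        if st[i,4]<15: continue
        p=px(D,*c[i],.106)
        if abs(p[0]-.63)<.03 and abs(p[1]+.05)<.03: print(n,c[i],st[i],p,px(D,*c[i]))
```

```text
top [324.  169.5] [321 165   7  10  70] [ 0.6318 -0.0484  0.106 ] [ 0.6319 -0.0484  0.1057]
wrist [567.1629  14.2058] [ 542    0   53   30 1424] [ 0.6253 -0.0457  0.106 ] [ 0.6251 -0.0452  0.1069]
```

View pics/s3.png

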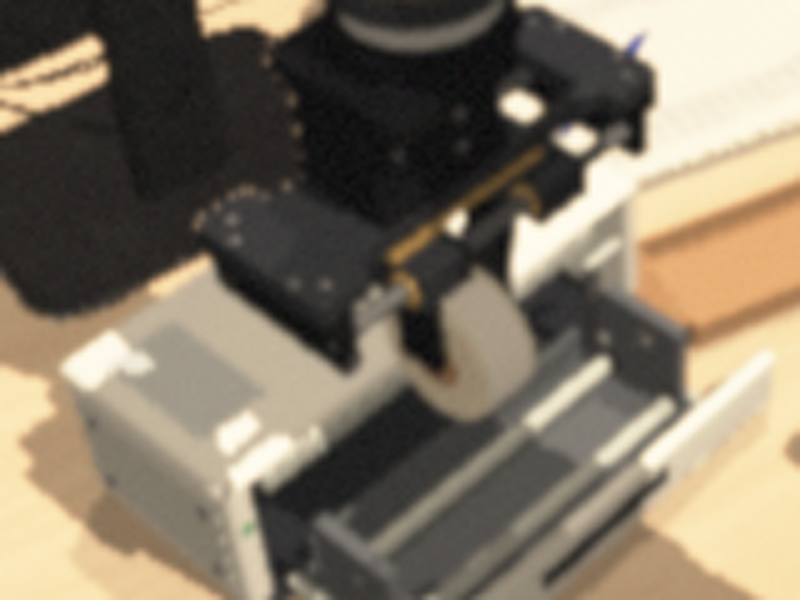

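Run:
```python
from h import *
D=load("scene"); c,s=np.cos(PSI),np.sin(PSI)
for n,u,v,z in [("panR top",770,352,.04),("cheekR top front",685,345,.067),("cheekR top rear",588,280,.067),("cheekL top rear",318,516,.067),("rollerF R",668,405,.023),("rollerR R",605,366,.023),("rollerR L",385,545,.023),("hood FL",232,475,.096),("hood RL",65,372,.096)]:
    for zz in (z,None):
        p=px(D,180+u/5,160+v/5,zz); d=p[:2]-O; print(n,p,"disp %.4f %.4f"%(c*d[0]+s*d[1],-s*d[0]+c*d[1]))
```

```text
panR top [ 0.4625 -0.087   0.04  ] disp -0.1431 -0.1372
panR top [ 0.4872 -0.1155 -0.0001] disp -0.1206 -0.1674
cheekR top front [ 0.4792 -0.0413  0.067 ] disp -0.1231 -0.0929
cheekR top front [ 0.4876 -0.0498  0.0543] disp -0.1154 -0.1020
cheekR top rear [ 0.5473 -0.0386  0.067 ] disp -0.0551 -0.0952
cheekR top rear [ 0.549  -0.0401  0.0647] disp -0.0535 -0.0968
cheekL top rear [0.5226 0.154  0.067 ] disp -0.0656 0.0988
cheekL top rear [0.5668 0.1301 0.0059] disp -0.0232 0.0717
rollerF R [ 0.4847 -0.0346  0.023 ] disp -0.1171 -0.0866
rollerF R [ 0.486  -0.0359  0.0209] disp -0.1159 -0.0880
rollerR R [ 0.5275 -0.0305  0.023 ] disp -0.0742 -0.0856
rollerR R [ 0.5301 -0.0328  0.0192] disp -0.0718 -0.0881
rollerR L [0.5176 0.1247 0.023 ] disp -0.0727 0.0699
rollerR L [0.5194 0.1236 0.0203] disp -0.0710 0.0687
hood FL [0.5475 0.1786 0.096 ] disp -0.0389 0.1215
hood FL [0.5487 0.178  0.0945] disp -0.0378 0.1208
hood RL [0.6552 0.198  0.096 ] disp 0.0699 0.1329
hood RL [0.6585 0.1968 0.0926] disp 0.0731 0.1315
```

The rollers agree between scene and top (centre at −0.0945). The wrist reads about 5 mm more, so it is probably an angular mount error. The V of the rollers forgives that: I'll lower with a 2 mm compromise, watch the force, and release.

```bash
python3 -m jog '[[[0.2,0.06,-0.05,0.8,0],[0.2,0,0,0.8,0],[0.2,0,0,0.6,0],[0.2,0,0,0.2,0],[0.2,0,0,0.1,0],[0.2,0,0,0,0]]]'; python3 -m jog '[[[0.2,0,0,0.1,0],[0.2,0,0,0,0]]]'
```

```text
time: 10.28
position: [0.5008, 0.0871, 0.0556]
tool_rot: [3.139, 0.115, 0.002]
ft_force: [-1.2, -0.4, -1.9]
grip_width: 0.341
time: 10.52
position: [0.5009, 0.0873, 0.0514]
tool_rot: [3.139, 0.116, 0.002]
ft_force: [0.6, -0.6, -1.1]
grip_width: 0.342
```

```bash
python3 -m jog '[[[0.2,0,0,0.05,0],[0.2,0,0,0,0]]]'; python3 -m jog '[[[0.2,0,0,0.04,0],[0.2,0,0,0,0]]]'
```

```text
time: 10.78
position: [0.5021, 0.0875, 0.0503]
tool_rot: [-3.139, -0.116, -0.006]
ft_force: [1.8, -0.2, 4.0]
grip_width: 0.342
time: 11.02
position: [0.5031, 0.0877, 0.0495]
tool_rot: [-3.139, -0.116, -0.009]
ft_force: [3.0, -0.1, 8.5]
grip_width: 0.339
```

```bash
python3 -m jog '[[[0.46,0,0,0,0],[0.46,0,0,0,0],[0.46,0,0,0,0]]]'; python3 -m jog '[[[0.46,0,0,-0.8,0],[0.46,0,0,-0.8,0],[0.46,0,0,-0.8,0],[0.46,0,0,0,0],[0.46,0,0,0,0]]]'
python3 - <<'E'
from h import *
im,d=shot("wrist"); save(im,"w4")
D=load("wrist"); c,s=np.cos(PSI),np.sin(PSI)
P=np.array([px(D,u,v) for u in range(295,345,6) for v in range(130,235,3)]); m=(P[:,2]>.07)&(P[:,2]<.09)
d=P[m][:,:2]-O; X=c*d[:,0]+s*d[:,1]; Y=-s*d[:,0]+c*d[:,1]; print("roll x",X.min(),X.max(),X.mean(),"y",Y.min(),Y.max(),"top",P[m][:,2].max())
plan(*np.r_[.514,-.2525],.14,-16.5)
E
```

```text
time: 11.4
position: [0.4994, 0.0871, 0.0468]
tool_rot: [3.139, 0.116, -0.002]
ft_force: [-0.1, -0.7, 0.1]
grip_width: 0.456
time: 12.02
position: [0.4995, 0.087, 0.1424]
tool_rot: [3.139, 0.116, -0.002]
ft_force: [0.3, 0.8, -0.4]
grip_width: 0.462
roll x -0.10881416704540686 -0.06426468764393972 -0.08515366186564137 y 0.019713873370033604 0.04891783044314077 top 0.08047803200114878
turn units 4.14  shift units x 2.76 y 8.03 z 0.05
now [0.4992 0.087  0.142 ] yaw 4.22 grip 0.460 F [ 0.5474  0.1195 -0.8401] t 12.075
```

View pics/w4.png

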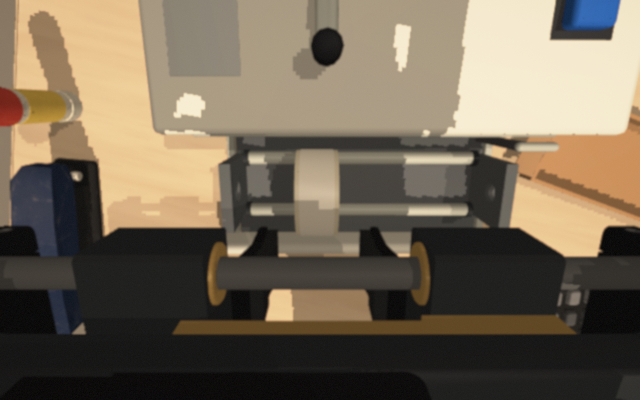

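The white roll stands upright on both rollers at about (317,190), with its top at 80 mm as expected. The contact force pushed the tool towards +x, so the robot frame agrees with the wrist camera. Green roll next.

```bash
python3 -m jog '[[[0.5,0,0,-0.3,1],[0.5,0,0,0,1],[0.5,0,0,0,1],[0.5,0,0,0,1],[0.5,0,0,0,0.14],[0.5,0.55,1,0,0],[0.5,0.55,1,0,0],[0.5,0.55,1,0,0],[0.5,0.55,1,0,0],[0.5,0.55,1,0,0]]]'; python3 -m jog '[[[0.5,0,1,0,0],[0.5,0,1,0,0],[0.5,0,1,0,0],[0.5,0,0,0,0],[0.5,0,0,0,0]]]'
python3 - <<'E'
from h import *
im,d=shot("wrist"); D=load("wrist"); T=toolT(); h=cv2.cvtColor(im,cv2.COLOR_RGB2HSV)
m=(h[...,0]>50)&(h[...,0]<80)&(h[...,1]>70); v,u=np.nonzero(m); print(len(u),u.min(),u.max(),v.min(),v.max())
P=np.array([px(D,a,b) for a,b in zip(u[::7],v[::7])]); k=P[:,2]>.06; L=(P[k]-T[:3,3])@T[:3,:3]; print(L.min(0),L.max(0),np.median(L,0),P[k].max(0))
plan(.5143,-.254,.036,-16.5)
E
```

```text
time: 13.32
position: [0.5487, -0.137, 0.1545]
tool_rot: [-3.109, 0.448, 0.002]
ft_force: [-0.2, 0.8, 0.1]
grip_width: 0.499
time: 13.95
position: [0.5148, -0.25, 0.1546]
tool_rot: [-3.108, 0.448, 0.002]
ft_force: [0.6, 0.5, 0.4]
grip_width: 0.499
2207 0 634 151 390
[-0.0183 -0.0781 -0.1171] [0.0344 0.0801 0.0948] [0.0066 0.0056 0.0891] [ 0.5697 -0.1773  0.2719]
turn units 0.03  shift units x 0.01 y 0.12 z 2.97
now [ 0.5152 -0.2493  0.1548] yaw -16.35 grip 0.502 F [-0.2069 -0.1074  0.3286] t 14.0
```

```bash
python3 -m jog '[[[0.5,0.08,0.14,0.6,0],[0.5,0,0,0.8,0],[0.5,0,0,0.8,0],[0.5,0,0,0.6,0],[0.5,0,0,0.17,0],[0.5,0,0,0,0],[0.2,0,0,0,0],[0.2,0,0,0,0],[0.2,0,0,0,0],[0.2,0,0,0,0]]]' 40; python3 -m jog '[[[0.2,0,0,-0.5,0],[0.2,0,0,-1,0],[0.2,0,0,-1,0],[0.2,0,0,-0.5,0],[0.2,0,0,0,0]]]'
python3 - <<'E'
from h import *
x,y=dw(-.089,-.033); plan(x,y,.051,4.2)
E
```

```text
time: 15.25
position: [0.5173, -0.2574, 0.0376]
tool_rot: [3.109, -0.45, 0.003]
ft_force: [0.2, 0.2, 4.8]
grip_width: 0.339
time: 15.88
position: [0.5171, -0.2575, 0.1578]
tool_rot: [3.108, -0.45, 0.004]
ft_force: [-0.8, -0.8, -2.6]
grip_width: 0.338
turn units -4.14  shift units x 0.30 y -6.96 z 2.67
now [ 0.5171 -0.2575  0.1578] yaw -16.49 grip 0.338 F [-0.7982 -0.7751 -2.6038] t 15.875
```

```bash
python3 -m jog '[[[0.2,0,0,0,-1],[0.2,0,0,0,-1],[0.2,0,0,0,-1],[0.2,0,0,0,-1],[0.2,0,0,0,-0.14],[0.2,0.3,-1,0,0],[0.2,0,-1,0,0],[0.2,0,-1,0,0],[0.2,0,-1,0,0],[0.2,0,-1,0,0]]]'; python3 -m jog '[[[0.2,0,-1,0,0],[0.2,0,-0.96,0,0],[0.2,0,0,0.8,0],[0.2,0,0,0.8,0],[0.2,0,0,0.6,0],[0.2,0,0,0.3,0],[0.2,0,0,0,0],[0.2,0,0,0,0]]]';python3 -m jog '[[[0.2,0,0,0.08,0],[0.2,0,0,0,0]]]';python3 -m jog '[[[0.2,0,0,0.06,0],[0.2,0,0,0,0]]]'
```

```text
time: 17.12
position: [0.5128, -0.0554, 0.1556]
tool_rot: [-3.139, -0.113, 0.002]
ft_force: [0.9, -0.1, -0.3]
grip_width: 0.339
time: 18.12
position: [0.5084, 0.0215, 0.0572]
tool_rot: [3.139, 0.115, 0.002]
ft_force: [0.3, 0.1, -0.8]
grip_width: 0.344
time: 18.38
position: [0.5079, 0.0213, 0.0535]
tool_rot: [3.139, 0.116, 0.0]
ft_force: [-0.6, 0.1, -1.3]
grip_width: 0.339
time: 18.62
position: [0.5094, 0.0215, 0.0519]
tool_rot: [3.139, 0.116, 0.005]
ft_force: [0.7, -0.0, 3.0]
grip_width: 0.341
```

```bash
python3 -m jog '[[[0.2,0,0,0.03,0],[0.2,0,0,0,0]]]'; python3 -m jog '[[[0.46,0,0,0,0],[0.46,0,0,0,0],[0.46,0,0,0,0]]]'; python3 -m jog '[[[0.46,0,0,-0.8,0],[0.46,0,0,-0.8,0],[0.46,0,0,-0.8,0],[0.46,0,0,-0.8,0],[0.46,0,0,0,0],[0.46,0,0,0,0]]]'
python3 - <<'E'
from h import *
im,d=shot("wrist"); D=load("wrist"); c,s=np.cos(PSI),np.sin(PSI)
a=np.array([[u,v] for u in range(200,520,4) for v in range(100,235,3)]); P=np.array([px(D,*q) for q in a]); d=P[:,:2]-O; X=c*d[:,0]+s*d[:,1]; Y=-s*d[:,0]+c*d[:,1]
m=(P[:,2]>.07)&(P[:,2]<.085)
for lo,hi in ((-.07,0),(0,.07)):
    k=m&(Y>lo)&(Y<hi)&(X<-.05); print(k.sum(),X[k].min(),X[k].max(),X[k].mean(),Y[k].min(),Y[k].max(),P[k,2].max())
im,d=shot("top"); save(im,"t5",(240,140,500,280),3)
E
```

```text
time: 18.88
position: [0.51, 0.0216, 0.0513]
tool_rot: [3.139, 0.116, 0.007]
ft_force: [2.0, -0.5, 7.0]
grip_width: 0.341
time: 19.25
position: [0.5071, 0.0214, 0.0492]
tool_rot: [3.139, 0.116, -0.002]
ft_force: [0.5, 0.7, 0.3]
grip_width: 0.455
time: 20.0
position: [0.5072, 0.0214, 0.1768]
tool_rot: [3.139, 0.116, -0.002]
ft_force: [0.4, -0.2, 0.0]
grip_width: 0.462
193 -0.11160325180682454 -0.06495024869632639 -0.08593834757695315 -0.04752477256584106 -0.018667035844696103 0.08059577509710253
196 -0.11160560195253605 -0.06499206329139672 -0.08605343742332648 0.018648507444937158 0.04915648478103672 0.08045651985174096
```

View pics/t5.png

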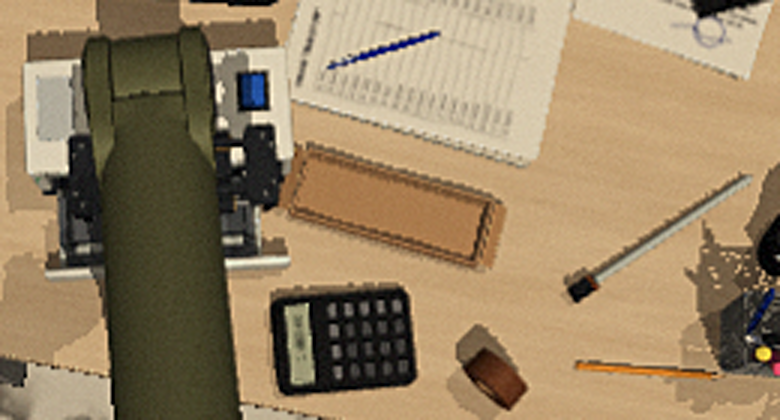

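Both rolls stand on the rollers, their tops at 80 mm and centres at y ±33 mm. The carton is empty and the spindle is undisturbed, with its knob at crop (580,290) and tip at (750,180). Next I'll move above the spindle knob.

Run:
```python
from h import *
plan(.440,-.408,.15,4.2)
```

```text
turn units 0.01  shift units x -2.45 y 10.58 z 0.66
now [0.5069 0.0214 0.1763] yaw 4.23 grip 0.461 F [ 0.0893 -0.0261 -0.632 ] t 20.1
```

```bash
python3 -m jog '[[[0.46,-0.2,1,0,0],[0.46,-0.2,1,0,0],[0.46,-0.2,1,0,0],[0.46,-0.2,1,0,0],[0.46,-0.25,1,0,0],[0.46,-0.25,1,0,0],[0.46,-0.3,1,0,0],[0.46,-0.3,1,0,0],[0.46,-0.3,1,0.3,0],[0.46,-0.25,1,0.3,0]]]'; python3 -m jog '[[[0.46,0,0.58,0,1],[0.46,0,0,0,1],[0.46,0,0,0,1],[0.46,0,0,0,1],[0.46,0,0,0,1],[0.46,0,0,0,1],[0.46,0,0,0,1],[0.46,0,0,0,1],[0.46,0,0,0,1],[0.46,0,0,0,1]]]'; python3 -m jog '[[[0.46,0,0,0,1],[0.46,0,0,0,1],[0.46,0,0,0,0.3],[0.46,0,0,0,0],[0.46,0,0,0,0]]]'
python3 - <<'E'
from h import *
im,d=shot("wrist"); save(im,"w6"); D=load("wrist"); plan(.440,-.408,.002,-57.4)
for p in ([.4342,-.3995,.009],[.445,-.418,.009],[.562,-.599,.005]): print(proj(D,p))
h=cv2.cvtColor(im,cv2.COLOR_RGB2HSV); m=(h[...,0]<14)&(h[...,1]>190)&(h[...,2]>140); v,u=np.nonzero(m); print("orange",len(u),np.median(u),np.median(v))
E
```

```text
time: 21.35
position: [0.4386, -0.3856, 0.1522]
tool_rot: [-3.138, -0.116, 0.002]
ft_force: [0.1, -0.0, -0.1]
grip_width: 0.457
time: 22.6
position: [0.4407, -0.4072, 0.1521]
tool_rot: [-2.892, 1.226, 0.004]
ft_force: [0.9, 1.3, -0.3]
grip_width: 0.462
time: 23.22
position: [0.4413, -0.4077, 0.1535]
tool_rot: [-2.758, 1.504, 0.001]
ft_force: [0.1, -0.3, -0.6]
grip_width: 0.46
turn units 0.03  shift units x -0.01 y 0.03 z 3.79
now [ 0.4413 -0.4078  0.1536] yaw -57.24 grip 0.456 F [ 0.3467  0.4007 -0.7027] t 23.275
(np.float64(320.45458308390704), np.float64(196.31538141498442))
(np.float64(321.5446335828969), np.float64(173.0646458309892))
(np.float64(321.6787784283677), np.float64(-111.43752128696948))
orange 43 317.0 173.0
```

View pics/w6.png

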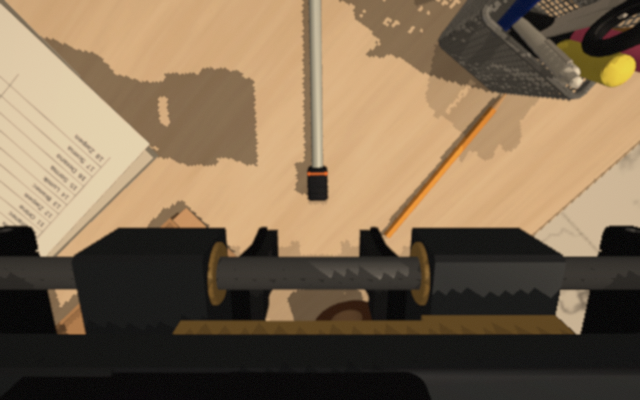

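Run:
```python
from h import *
D=load("wrist"); T=toolT()
for u,v,z in ((317.5,172,.018),(317.5,197,.018),(317,160,.01),(316,80,.009),(315,5,.008)):
    for zz in (z,None):
        p=px(D,u,v,zz); print(u,v,p,(p-T[:3,3])@T[:3,:3])
```

```text
317.5 172 [ 0.4495 -0.4183  0.018 ] [ 0.0133 -0.0012  0.1356]
317.5 172 [ 0.4495 -0.4183  0.0182] [ 0.0134 -0.0012  0.1354]
317.5 197 [ 0.4374 -0.3995  0.018 ] [-0.009  -0.0012  0.1356]
317.5 197 [ 0.4376 -0.3998  0.0192] [-0.0087 -0.0012  0.1343]
317 160 [ 0.4548 -0.4258  0.01  ] [ 0.0225 -0.0016  0.1436]
317 160 [ 0.4552 -0.4264  0.0143] [ 0.0232 -0.0016  0.1393]
316 80 [ 0.4917 -0.4817  0.009 ] [ 0.0895 -0.0024  0.1446]
316 80 [ 0.4916 -0.4815  0.0127] [ 0.0893 -0.0024  0.1409]
315 5 [ 0.5232 -0.5292  0.008 ] [ 0.1464 -0.0032  0.1456]
315 5 [ 0.5225 -0.5282  0.0127] [ 0.1453 -0.0031  0.1408]
```

The knob is at (317,187) and the ring at v=173. The rod is nearly aligned, about 0.8° off. I'll correct and grasp the knob as low as possible.

```bash
python3 -m jog '[[[0.46,0.05,-0.03,0.9,-0.16],[0.46,0,0,0.9,0],[0.46,0,0,0.9,0],[0.46,0,0,0.6,0],[0.46,0,0,0.3,0],[0.46,0,0,0.1,0],[0.46,0,0,0.05,0],[0.46,0,0,0,0]]]'; python3 -m jog '[[[0.1,0,0,0,0],[0.1,0,0,0,0],[0.1,0,0,0,0],[0.1,0,0,0,0],[0.1,0,0,0,0]]]' 60
```

```text
time: 24.28
position: [0.444, -0.4093, 0.0047]
tool_rot: [2.767, -1.486, 0.002]
ft_force: [0.6, -0.9, 0.4]
grip_width: 0.46
time: 24.9
position: [0.4435, -0.4089, 0.0039]
tool_rot: [2.768, -1.486, 0.0]
ft_force: [0.9, 1.5, 0.5]
grip_width: 0.199
```

```bash
python3 -m jog '[[[0.1,0,0,-0.5,0],[0.1,0,0,-1,0],[0.1,0,0,-1,0],[0.1,0,0,-1,0],[0.1,0,0,-0.3,0],[0.1,0,0,0,0],[0.1,0,0,0,0]]]'
python3 - <<'E'
from h import *
im,d=shot("wrist"); save(im,"w7"); D=load("wrist"); T=toolT(); plan(.5,-.3,.16,94.2)
for v in range(10,235,20):
    r=im[v].astype(int); L=[]
    for u in range(290,345):
        p=px(D,u,v); 
        if p[2]>.08: L.append((u,p))
    if L:
        q=np.median([(a[1]-T[:3,3])@T[:3,:3] for a in L],0); print(v,L[0][0],L[-1][0],q)
E
```

```text
time: 25.78
position: [0.4425, -0.408, 0.154]
tool_rot: [-2.767, 1.486, 0.005]
ft_force: [-1.4, 0.6, -1.1]
grip_width: 0.204
turn units -30.13  shift units x 2.59 y 1.63 z -0.16
now [ 0.4425 -0.408   0.1538] yaw -56.47 grip 0.199 F [-0.4011  0.4763 -1.3744] t 25.825
10 307 330 [ 0.1067 -0.0004 -0.0083]
30 307 330 [ 0.0993 -0.0004 -0.0088]
50 307 330 [ 0.0917 -0.0004 -0.0085]
70 307 330 [ 0.084  -0.0003 -0.0085]
90 307 330 [ 0.076  -0.0003 -0.0086]
110 308 329 [ 0.0678 -0.0003 -0.0091]
130 308 329 [ 0.0594 -0.0003 -0.0091]
150 308 329 [ 0.0507 -0.0003 -0.0091]
170 308 329 [ 0.042  -0.0003 -0.0099]
190 308 329 [ 0.0328 -0.0003 -0.0097]
210 308 329 [ 0.0235 -0.0003 -0.0101]
230 290 344 [ 0.0147 -0.001  -0.0125]
```

View pics/w7.png

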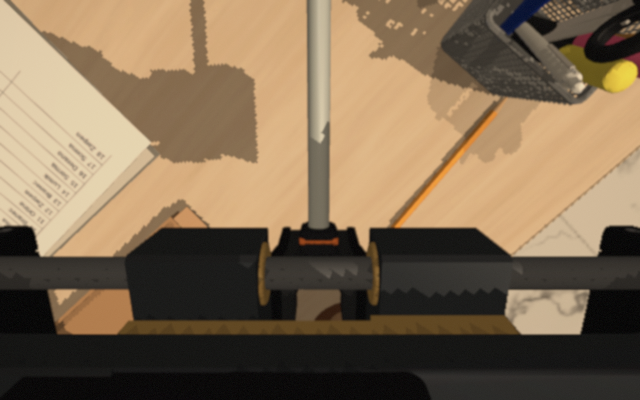

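The spindle is held by its knob (17.4 mm). The rod lies at tool y ≈ 0, with its axis 5 mm above TCP level, and it sinks 1.2° towards the tip. Now I'll raise, move and turn.

```bash
python3 -m jog '[[[0.1,0,0,-0.5,0],[0.1,0,0,-0.5,-1],[0.1,0,0,0,-1],[0.1,0,0,0,-1],[0.1,0,0,0,-1],[0.1,0,0,0,-1],[0.1,0,0,0,-1],[0.1,0,0,0,-1],[0.1,0,0,0,-1],[0.1,0,0,0,-1]]]'; python3 -m jog '[[[0.1,0,0,0,-1],[0.1,0,0,0,-1],[0.1,0,0,0,-1],[0.1,0,0,0,-1],[0.1,0,0,0,-1],[0.1,0,0,0,-1],[0.1,0,0,0,-1],[0.1,0,0,0,-1],[0.1,0,0,0,-1],[0.1,0,0,0,-1]]]'; python3 -m jog '[[[0.1,0,0,0,-1],[0.1,0,0,0,-1],[0.1,0,0,0,-1],[0.1,0,0,0,-1],[0.1,0,0,0,-1],[0.1,0,0,0,-1],[0.1,0,0,0,-1],[0.1,0,0,0,-1],[0.1,0,0,0,-1],[0.1,0,0,0,-1]]]'
python3 -c "
from h import *
x,y=dw(-.088,-.352); print(x,y); plan(x,y,.10,94.2); print(get_state()['joint_positions'])"
```

```text
time: 27.08
position: [0.4428, -0.4083, 0.1939]
tool_rot: [-3.125, 0.309, 0.004]
ft_force: [0.2, -0.6, -0.9]
grip_width: 0.2
time: 28.32
position: [0.4428, -0.4084, 0.194]
tool_rot: [-2.962, -1.04, 0.002]
ft_force: [-0.1, 0.0, -0.4]
grip_width: 0.197
time: 29.58
position: [0.4428, -0.4084, 0.194]
tool_rot: [-2.245, -2.194, 0.0]
ft_force: [-0.4, 0.7, -0.5]
grip_width: 0.197
0.533216171393174 -0.2971996573302408
turn units -1.10  shift units x 2.61 y 2.46 z 2.35
now [ 0.4428 -0.4084  0.194 ] yaw 88.69 grip 0.197 F [-0.3987  0.6819 -0.4657] t 29.575
[ 0.988   0.2564 -0.3401  1.6027  0.0876  1.3002  0.6117]
```

```bash
python3 -m jog '[[[0.1,0,0,0,-1],[0.1,0,0,0,-0.1],[0.1,0.9,0.8,0.2,0],[0.1,0.9,0.8,0.5,0],[0.1,0.81,0.86,0.8,0],[0.1,0,0,0.8,0],[0.1,0,0,0,0],[0.1,0,0,0,0]]]'
python3 - <<'E'
from h import *
im,d=shot("wrist"); save(im,"w8"); D=load("wrist"); T=toolT(); x,y=dw(-.088,-.352);plan(x,y,.048,94.2)
for y in (-.103,.103):
    for dx in (-.088,-.095): a=dw(dx,y); print(y,dx,proj(D,[*a,.067]))
E
```

```text
time: 30.58
position: [0.5342, -0.299, 0.1045]
tool_rot: [2.144, 2.295, -0.0]
ft_force: [0.8, -0.4, -0.8]
grip_width: 0.194
turn units -0.06  shift units x 0.05 y -0.03 z 1.43
now [ 0.5346 -0.2992  0.1052] yaw 93.90 grip 0.200 F [ 0.3687 -0.3671 -0.877 ] t 30.625
-0.103 -0.088 (np.float64(310.8333643143926), np.float64(-341.4937817941276))
-0.103 -0.095 (np.float64(294.2998694523303), np.float64(-341.3934552957471))
0.103 -0.088 (np.float64(303.8769810888775), np.float64(-1266.7844886235966))
0.103 -0.095 (np.float64(279.8840879256304), np.float64(-1266.5830007430293))
```

View pics/w8.png

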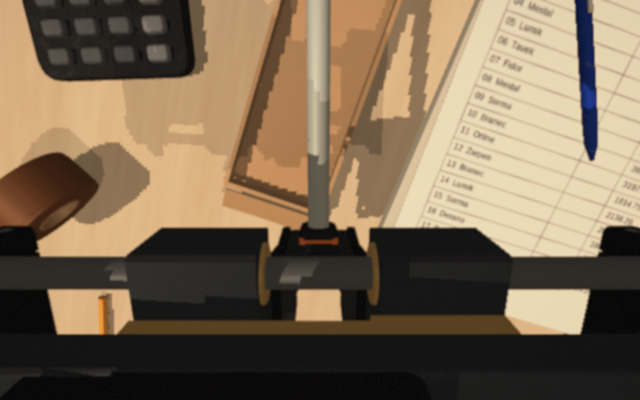

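The rod is straight ahead in the tool (u≈318). The cheek isn't in view yet. I'll carry the rod above the tray so that the camera sees the cheek and rolls laterally, in its reliable axis, and measure bore x from the cheek's edges numerically.

```bash
python3 -m jog '[[[0.1,0,0,-0.9,-0.06],[0.1,0,0,-0.6,0],[0.1,0.9,0,0,0],[0.1,0.95,0,0,0],[0.1,0.95,0,0,0],[0.1,0.95,0,0,0],[0.1,0.95,0,0,0],[0.1,0,0,0,0],[0.1,0,0,0,0]]]'
cat > meas.py <<'E'
from h import *
im,d=shot("wrist"); D=load("wrist"); T=toolT(); plan(.5,-.3,.16,94.2)
a=np.array([[u,v] for u in range(120,540,2) for v in range(2,232,3)]); P=np.array([px(D,*q) for q in a]); L=(P-T[:3,3])@T[:3,:3]
e=P[:,:2]-O; c,s=np.cos(PSI),np.sin(PSI); Y=-s*e[:,0]+c*e[:,1]; X=c*e[:,0]+s*e[:,1]
for n,lo,hi,z0,z1 in (("cheek",-.112,-.085,.060,.072),("post",-.13,-.085,.074,.086),("roll",-.06,-.01,.062,.085),("roll2",.01,.06,.062,.085),("rollers",-.09,-.055,.016,.03)):
    k=(Y>lo)&(Y<hi)&(P[:,2]>z0)&(P[:,2]<z1)&(abs(X+.09)<.065)
    if k.sum(): print(n,k.sum(),"local x",np.percentile(L[k,0],[2,98]),"local y",np.percentile(L[k,1],[0,2,50,98,100]),"disp X",np.percentile(X[k],[2,98]),"Y",np.percentile(Y[k],[2,98]),"z",np.percentile(P[k,2],[50,98]))
k=(P[:,2]>T[2,3]-.01)&(P[:,2]<T[2,3]+.03)&(L[:,0]>.025)&(abs(L[:,1])<.02)
for lo in np.arange(.025,.2,.025):
    j=k&(L[:,0]>lo)&(L[:,0]<lo+.025)
    if j.sum()>3: print("rod",lo,np.median(L[j],0))
E
python3 meas.py
```

```text
time: 31.75
position: [0.5206, -0.1118, 0.1651]
tool_rot: [2.136, 2.3, 0.0]
ft_force: [0.2, -0.1, -0.8]
grip_width: 0.201
turn units -0.00  shift units x -4.64 y -0.85 z 0.12
now [ 0.5205 -0.1122  0.1647] yaw 94.18 grip 0.201 F [-0.0208 -0.9003 -0.9802] t 31.8
cheek 98 local x [0.064  0.0705] local y [-0.025  -0.0248 -0.0076  0.0339  0.034 ] disp X [-0.1118 -0.0531] Y [-0.1027 -0.0962] z [0.0676 0.0686]
post 65 local x [0.0459 0.0772] local y [0.0342 0.0342 0.0371 0.0446 0.0447] disp X [-0.0528 -0.0424] Y [-0.1208 -0.0895] z [0.0787 0.0841]
roll 282 local x [0.1179 0.1339] local y [-0.0294 -0.029  -0.008   0.0445  0.0447] disp X [-0.116  -0.0425] Y [-0.0489 -0.0328] z [0.0744 0.0833]
rollers 226 local x [0.078  0.1108] local y [-0.0461 -0.0461  0.016   0.0442  0.0449] disp X [-0.133  -0.0428] Y [-0.0888 -0.056 ] z [0.023  0.0297]
rod 0.025 [ 0.0375  0.001  -0.0097]
rod 0.05 [ 0.0629  0.001  -0.0093]
rod 0.07500000000000001 [ 0.0878  0.001  -0.0086]
rod 0.1 [ 0.1043  0.0013 -0.0084]
```

Run:
```python
from h import *
D=load("wrist"); T=toolT()
for v in range(0,232,4):
    P=np.array([px(D,u,v) for u in range(180,520)]); L=(P-T[:3,3])@T[:3,:3]
    k=(P[:,2]>.058)&(P[:,2]<.073)&(abs(L[:,1])<.06)
    us=np.arange(180,520)[k]
    if k.sum()>20 and .055<np.median(L[k,0])<.08:
        br=np.nonzero(np.diff(us)>2)[0]; seg=[(us[a],us[b]) for a,b in zip(np.r_[0,br+1],np.r_[br,len(us)-1])]
        print(v,"x %.4f"%np.median(L[k,0]),"z %.4f"%np.median(P[k,2]),[(int(a),int(b),"%.4f %.4f"%(((px(D,a-.5,v,.067)-T[:3,3])@T[:3,:3])[1],((px(D,b+.5,v,.067)-T[:3,3])@T[:3,:3])[1])) for a,b in seg])
```

```text
104 x 0.0684 z 0.0677 [(281, 306, '-0.0260 -0.0073'), (330, 350, '0.0093 0.0244'), (363, 364, '0.0330 0.0345')]
108 x 0.0656 z 0.0677 [(281, 306, '-0.0260 -0.0073'), (330, 349, '0.0093 0.0237'), (363, 364, '0.0331 0.0346')]
112 x 0.0628 z 0.0674 [(282, 306, '-0.0254 -0.0073'), (330, 348, '0.0093 0.0231'), (364, 364, '0.0339 0.0347')]
```

The cheek spans y −25.8 to +23.8 mm in the tool frame (49.6 mm wide, as given), so the bore is at −1.0 mm. The rod is at +1.0 mm, and about +1.6 mm at the tip. I'll back out, shift −2.4 mm and descend to bore height.

```bash
python3 -m jog '[[[0.1,-0.95,-0.06,0,0],[0.1,-0.95,0,0,0],[0.1,-0.95,0,0,0],[0.1,-0.95,0,0,0],[0.1,-0.9,0,0,0],[0.1,0,0,0.8,0],[0.1,0,0,0.8,0],[0.1,0,0,0.8,0],[0.1,0,0,0.5,0],[0.1,0,0,0,0]]]';python3 -m jog '[[[0.1,0,0,0.03,0],[0.1,0,0,0,0],[0.1,0,0,0,0]]]'
python3 - <<'E'
from h import *
s=get_state(); e=s["position"][:2]-O; c,sn=np.cos(PSI),np.sin(PSI); print(s["position"],"disp",c*e[0]+sn*e[1],-sn*e[0]+c*e[1]); plan(.5,-.3,.047,94.2)
# rod & cheek seen from scene/top: depth points
for n in ("scene","top"):
    im,d=shot(n); save(im,n+"9",(200,140,400,260) if n=="scene" else (300,150,430,250),4)
E
```

```text
time: 33.05
position: [0.5305, -0.2984, 0.0463]
tool_rot: [-2.136, -2.3, 0.001]
ft_force: [1.2, -0.2, -0.2]
grip_width: 0.205
time: 33.42
position: [0.5324, -0.2983, 0.0476]
tool_rot: [2.135, 2.302, 0.0]
ft_force: [0.4, -0.5, -0.6]
grip_width: 0.198
[ 0.5324 -0.2983  0.0476] disp -0.0888575807711032 -0.3530007792750259
turn units 0.03  shift units x 0.02 y -0.81 z 0.01
now [ 0.5324 -0.2983  0.0476] yaw 94.33 grip 0.198 F [ 0.3789 -0.5144 -0.6137] t 33.425
```

View pics/scene9.png

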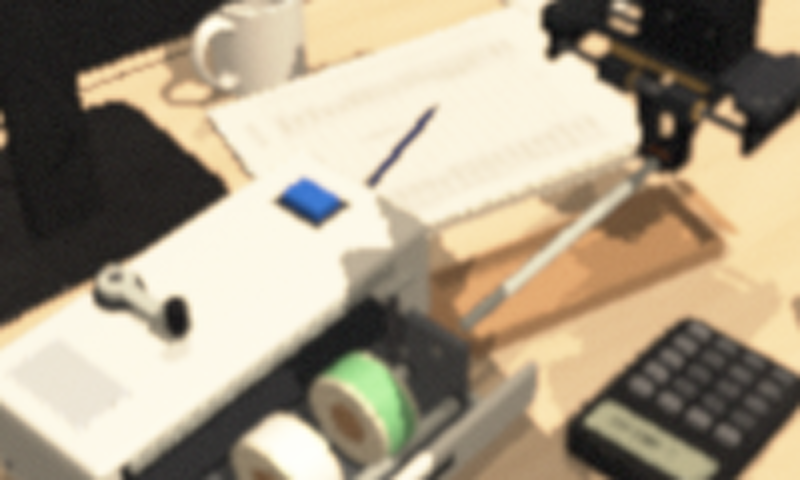

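Scene view: the rod's tip is at (470,325), just outside the right cheek and in line with the roll cores. I'll advance stepwise and watch the force.

```bash
python3 -m jog '[[[0.1,0.3,0,0,0],[0.1,0.2,0,0,0],[0.1,0.15,0,0,0],[0.1,0.1,0,0,0],[0.1,0,0,0,0]]]'; python3 -m jog '[[[0.1,0.1,0,0,0],[0.1,0.1,0,0,0],[0.1,0.1,0,0,0],[0.1,0,0,0,0]]]'
```

```text
time: 34.15
position: [0.5297, -0.2677, 0.0466]
tool_rot: [2.135, 2.304, -0.0]
ft_force: [0.6, 0.0, -1.2]
grip_width: 0.197
time: 34.65
position: [0.5288, -0.2556, 0.0466]
tool_rot: [2.135, 2.304, 0.0]
ft_force: [0.2, 0.1, -1.5]
grip_width: 0.2
```

```bash
python3 -m jog '[[[0.1,0.25,0,0.01,0],[0.1,0.25,0,0,0],[0.1,0.25,0,0.01,0],[0.1,0.25,0,0,0],[0.1,0,0,0,0]]]'; python3 -m jog '[[[0.1,0.25,0,0,0],[0.1,0.25,0,0.01,0],[0.1,0.25,0,0,0],[0.1,0.25,0,0,0],[0.1,0,0,0,0]]]'; python3 -c "
from h import *
plan(*dw(-.0888,-.118),.0455,94.2)"
```

```text
time: 35.28
position: [0.5258, -0.2148, 0.0458]
tool_rot: [-2.134, -2.306, -0.0]
ft_force: [-0.7, -0.2, -0.6]
grip_width: 0.198
time: 35.9
position: [0.5227, -0.1751, 0.0454]
tool_rot: [-2.134, -2.306, -0.0]
ft_force: [-0.1, -0.9, -0.3]
grip_width: 0.203
turn units 0.05  shift units x 2.79 y 0.02 z -0.00
now [ 0.5227 -0.1751  0.0454] yaw 94.43 grip 0.203 F [-0.1324 -0.8571 -0.3473] t 35.9
```

```bash
python3 -m jog '[[[0.1,0.25,0,0,0.05],[0.1,0.25,0,0,0],[0.1,0.25,0,0,0],[0.1,0.25,0,0,0],[0.1,0.25,0,0,0],[0.1,0.25,0,0,0],[0.1,0.25,0,0,0],[0.1,0.25,0,0,0],[0.1,0,0,0,0]]]'; python3 -m jog '[[[0.1,0.1,0,0,0],[0.1,0.1,0,0,0],[0.1,0.1,0,0,0],[0.1,0.1,0,0,0],[0.1,0,0,0,0]]]'; python3 -c "
from h import *
plan(*dw(-.0888,-.118),.0455,94.2)"
```

```text
time: 37.02
position: [0.5169, -0.0954, 0.0454]
tool_rot: [-2.139, -2.301, -0.0]
ft_force: [0.5, -0.7, -0.6]
grip_width: 0.206
time: 37.65
position: [0.5158, -0.0801, 0.0454]
tool_rot: [2.14, 2.3, 0.0]
ft_force: [-0.4, 0.0, -1.5]
grip_width: 0.2
turn units -0.02  shift units x 0.41 y 0.02 z -0.00
now [ 0.5158 -0.0801  0.0454] yaw 94.12 grip 0.200 F [-0.3542  0.0336 -1.476 ] t 37.65
```

```bash
python3 -m jog '[[[0.1,0.08,0,0,0],[0.1,0.08,0,0,0],[0.1,0.08,0,0,0],[0.1,0,0,0,0]]]'; python3 -m jog '[[[0.1,0.05,0,0,0],[0.1,0.05,0,0,0],[0.1,0,0,0,0]]]'
```

```text
time: 38.15
position: [0.5151, -0.0706, 0.0453]
tool_rot: [-2.14, -2.3, -0.0]
ft_force: [-0.8, -0.5, -0.8]
grip_width: 0.201
time: 38.52
position: [0.5148, -0.0668, 0.0453]
tool_rot: [-2.141, -2.299, 0.0]
ft_force: [-0.6, -0.4, -0.7]
grip_width: 0.2
```

```bash
python3 -m jog '[[[0.1,0.05,0,0,0],[0.1,0.05,0,0,0],[0.1,0,0,0,0]]]'; python3 -m jog '[[[0.1,0.04,0,0,0],[0.1,0.04,0,0,0],[0.1,0,0,0,0]]]'
```

```text
time: 38.9
position: [0.5145, -0.0631, 0.0453]
tool_rot: [2.141, 2.299, -0.0]
ft_force: [0.7, 0.2, -1.5]
grip_width: 0.198
time: 39.28
position: [0.5145, -0.063, 0.0454]
tool_rot: [2.141, 2.295, -0.004]
ft_force: [0.9, -7.9, -1.4]
grip_width: 0.199
```

Contact at y −0.063, which is just where the knob's shoulder should meet the cheek. I'll release with a small opening because of the striker post, then go up and check.

```bash
python3 -m jog '[[[0.28,0,0,0,0],[0.28,0,0,0,0],[0.28,0,0,0,0],[0.28,0,0,0,0]]]'; python3 -m jog '[[[0.28,0,0,-0.4,0],[0.28,0,0,-0.8,0],[0.28,0,0,-0.8,0],[0.28,0,0,-0.9,0],[0.28,0,0,0,0],[0.28,0,0,0,0]]]'
python3 - <<'E'
from h import *
im,d=shot("wrist"); save(im,"w10"); D=load("wrist"); T=toolT(); plan(.5,-.3,.16,94.2)
h=cv2.cvtColor(im,cv2.COLOR_RGB2HSV); m=(h[...,0]<14)&(h[...,1]>190)&(h[...,2]>140); v,u=np.nonzero(m); print("orange",len(u), u.min() if len(u) else 0,u.max() if len(u) else 0, np.median(v) if len(v) else 0)
im,d=shot("top"); save(im,"t10",(240,170,440,260),4)
print(np.array(get_state()["position"]))
E
```

```text
time: 39.78
position: [0.5152, -0.0603, 0.0458]
tool_rot: [2.14, 2.298, 0.001]
ft_force: [3.0, -4.4, -0.8]
grip_width: 0.279
time: 40.52
position: [0.5136, -0.0587, 0.1609]
tool_rot: [-2.139, -2.299, 0.0]
ft_force: [0.1, -0.2, -1.4]
grip_width: 0.279
turn units -0.02  shift units x -5.99 y -0.77 z 0.01
now [ 0.5133 -0.0589  0.1604] yaw 94.12 grip 0.279 F [-0.0793 -0.4725 -0.582 ] t 40.575
orange 12 310 328 189.5
[ 0.5133 -0.0591  0.1601]
```

View pics/w10.png

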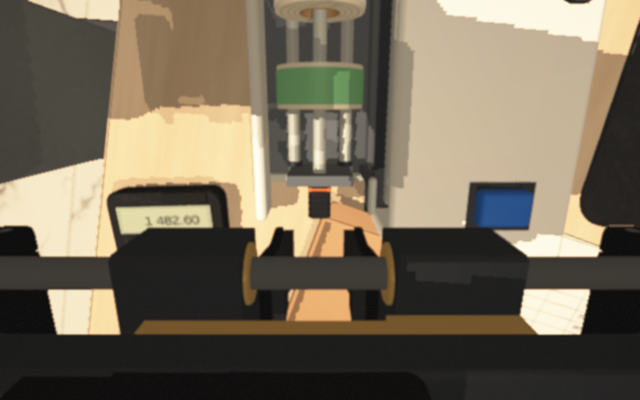

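The wrist view shows the rod through the right cheek, the green roll (320,85) and the white roll, with the knob and orange ring at the cheek (318,190). I'll check the seating numerically from the knob's far end, which should be 30 mm off the cheek face.

Run:
```python
from h import *
D=load("wrist"); T=toolT(); im=D["im"]
for v in range(150,229,2):
    p=px(D,313,v); q=px(D,319,v); l=lambda p:(p-T[:3,3])@T[:3,:3]; print(v,"x%.4f z%.4f | x%.4f z%.4f"%(l(p)[0],p[2],l(q)[0],q[2]),im[v,313],im[v,319])
```

```text
150 x0.0332 z0.0459 | x0.0339 z0.0515 [182 171 148] [230 221 189]
152 x0.0315 z0.0456 | x0.0323 z0.0514 [183 173 149] [243 235 209]
154 x0.0302 z0.0473 | x0.0308 z0.0514 [184 174 150] [244 236 211]
156 x0.0285 z0.0466 | x0.0293 z0.0518 [183 173 149] [244 236 210]
158 x0.0269 z0.0463 | x0.0277 z0.0515 [183 173 149] [244 236 211]
160 x0.0252 z0.0458 | x0.0260 z0.0509 [181 170 146] [243 234 209]
162 x0.0236 z0.0461 | x0.0245 z0.0514 [168 158 135] [242 233 206]
164 x0.0219 z0.0456 | x0.0229 z0.0515 [162 152 130] [234 225 193]
166 x0.0204 z0.0460 | x0.0213 z0.0511 [162 152 130] [224 213 180]
168 x0.0188 z0.0461 | x0.0196 z0.0507 [154 145 123] [213 199 169]
170 x0.0171 z0.0459 | x0.0180 z0.0509 [118 111  95] [139 130 111]
172 x0.0163 z0.0503 | x0.0166 z0.0518 [86 81 71] [117 110  94]
174 x0.0171 z0.0622 | x0.0171 z0.0622 [61 58 53] [72 67 60]
176 x0.0165 z0.0672 | x0.0165 z0.0669 [116 110 102] [115 109 100]
178 x0.0151 z0.0674 | x0.0151 z0.0674 [140 132 123] [140 132 122]
180 x0.0136 z0.0675 | x0.0135 z0.0670 [140 133 123] [140 133 122]
182 x0.0121 z0.0679 | x0.0120 z0.0672 [139 132 123] [
[... 789 characters left out ...]
51 | x-0.0117 z0.0559 [49 45 43] [49 45 44]
210 x-0.0135 z0.0555 | x-0.0135 z0.0555 [52 48 46] [50 46 44]
212 x-0.0153 z0.0551 | x-0.0152 z0.0553 [49 45 44] [49 46 43]
214 x-0.0170 z0.0550 | x-0.0169 z0.0553 [48 43 42] [50 45 43]
216 x-0.0188 z0.0548 | x-0.0187 z0.0551 [50 43 41] [51 46 43]
218 x-0.0207 z0.0540 | x-0.0207 z0.0541 [158 127  96] [135 108  81]
220 x-0.0406 z0.0001 | x-0.0403 z0.0010 [239 205 152] [205 160 116]
222 x-0.0427 z-0.0001 | x-0.0411 z0.0045 [241 209 155] [191 146 101]
224 x-0.0446 z0.0003 | x-0.0407 z0.0114 [238 204 152] [185 136  91]
226 x-0.0464 z0.0011 | x-0.0408 z0.0168 [237 202 149] [206 147  96]
228 x-0.0486 z0.0008 | x-0.0422 z0.0184 [237 202 150] [228 168 109]
```

The seating is right: the knob's far end is 29.3 mm off the cheek face, so it is flush, and the rod axis is about 45.5 mm up, lying in the bores. Next I'll turn back to the dispenser's yaw and go in front of the tray panel. The TCP stays at z≈31 mm so that the gripper body clears the hood.

```bash
python3 -m jog '[[[0,0,0,-0.5,1],[0,0,0,0,1],[0,0,0,0,1],[0,0,0,0,1],[0,0,0,0,1],[0,0,0,0,1],[0,0,0,0,1],[0,0,0,0,1],[0,0,0,0,1],[0,0,0,0,1]]]'; python3 -m jog '[[[0,0,0,0,1],[0,0,0,0,1],[0,0,0,0,1],[0,0,0,0,1],[0,0,0,0,1],[0,0,0,0,1],[0,0,0,0,1],[0,0,0,0,0.98],[0,0,0,0,0],[0,0,0,0,0]]]'
python3 - <<'E'
from h import *
x,y=dw(-.168,-.01); print(x,y); plan(x,y,.031,4.2)
E
```

```text
time: 41.88
position: [0.5134, -0.0594, 0.18]
tool_rot: [-2.912, -1.174, 0.003]
ft_force: [0.2, -0.7, -0.6]
grip_width: 0.003
time: 43.12
position: [0.5139, -0.0596, 0.1807]
tool_rot: [-3.139, -0.117, 0.002]
ft_force: [0.4, -0.2, 1.1]
grip_width: 0.002
0.4283835497975673 0.038022838110313296
turn units 0.01  shift units x -1.95 y -2.59 z 3.74
now [ 0.5139 -0.0596  0.1807] yaw 4.26 grip 0.002 F [ 0.3741 -0.2477  1.0559] t 43.125
```

```bash
python3 -m jog '[[[0,-0.65,-0.87,0,0],[0,-0.65,-0.87,0,0],[0,-0.65,-0.85,0,0],[0,0,0,0,0],[0,0,0,0.9,0],[0,0,0,0.9,0],[0,0,0,0.9,0],[0,0,0,0.6,0],[0,0,0,0.4,0],[0,0,0,0,0]]]'
python3 - <<'E'
from h import *
im,d=shot("wrist"); D=load("wrist"); T=toolT(); x,y=dw(-.168,-.01); plan(x,y,.031,4.2)
for u in (250,420):
  for v in range(60,232,8):
    p=px(D,u,v); l=(p-T[:3,3])@T[:3,:3]; print(u,v,"x %.4f y %.4f z %.4f"%(l[0],l[1],p[2]))
E
```

```text
time: 44.38
position: [0.4284, 0.0376, 0.0325]
tool_rot: [-3.139, -0.114, 0.003]
ft_force: [0.4, 0.4, -0.3]
grip_width: 0.003
turn units -0.01  shift units x -0.02 y -0.01 z 0.06
now [0.4293 0.0377 0.0334] yaw 4.17 grip 0.005 F [-0.1099 -0.226   0.433 ] t 44.425
250 60 x 0.0881 y -0.0296 z 0.0282
250 68 x 0.0827 y -0.0257 z 0.0505
250 76 x 0.0797 y -0.0257 z 0.0512
250 84 x 0.0767 y -0.0259 z 0.0508
250 92 x 0.0742 y -0.0290 z 0.0349
250 100 x 0.0708 y -0.0289 z 0.0366
250 108 x 0.0674 y -0.0296 z 0.0339
250 116 x 0.0639 y -0.0295 z 0.0349
250 124 x 0.0605 y -0.0295 z 0.0362
250 132 x 0.0570 y -0.0295 z 0.0368
250 140 x 0.0536 y -0.0295 z 0.0378
250 148 x 0.0502 y -0.0294 z 0.0392
250 156 x 0.0428 y -0.0348 z 0.0125
250 164 x 0.0385 y -0.0350 z 0.0126
250 172 x 0.0342 y -0.0352 z 0.0123
250 180 x 0.0341 y -0.0316 z 0.0318
250 188 x 0.0321 y -0.0302 z 0.0398
250 196 x 0.0286 y -0.0301 z 0.0409
250 204 x 0.0133 y -0.0384 z 0.0011
250 212 x 0.0085 y -0.0387 z 0.0009
250 220 x 0.0036 y -0.0389 z 0.0011
250 228 x 0.0381 y -0.0168 z 0.1094
420 60 x 0.0824 y 0.0324 z 0.0796
420 68 x 0.0800 y 0.0325 z 0.0799
420 76 x 0.0776 y 0.0326 z 0.0799
420 84 x 0.0753 y 0.0329 z 0.0797
420 92 x 0.0729 y 0.0331 z 0.0795
420 100 x 0.0704 y 0.0333 z 0.0792
420 108 x 0.0679 y 0.0339 z 0.0780
420 116 x 0.0654 y 0.0344 z 0.0768
420 124 x 0.0627 y 0.0350 z 0.0752
420 132 x 0.0599 y 0.0358 z 0.0734
420 140 x 0.0569 y 0.0369 z 0.0703
420 148 x 0.0470 y 0.0538 z 0.0126
420 156 x 0.0428 y 0.0541 z 0.0127
420 164 x 0.0385 y 0.0544 z 0.0125
420 172 x 0.0344 y 0.0545 z 0.0133
420 180 x 0.0341 y 0.0494 z 0.0317
420 188 x 0.0320 y 0.0473 z 0.0395
420 196 x 0.0285 y 0.0473 z 0.0405
420 204 x 0.0134 y 0.0595 z 0.0011
420 212 x 0.0085 y 0.0599 z 0.0010
420 220 x 0.0036 y 0.0603 z 0.0008
420 228 x 0.0380 y 0.0274 z 0.1091
```

The panel's outer face is 26 mm ahead of the tool. The expected push is about 113 mm in all.

```bash
python3 -m jog '[[[0,0.2,0,0.05,0],[0,0.2,0,0,0],[0,0.2,0,0,0],[0,0.25,0,0,0],[0,0.25,0,0,0],[0,0.25,0,0,0],[0,0.25,0,0,0],[0,0.25,0,0,0],[0,0.25,0,0,0],[0,0,0,0,0]]]'; python3 -m jog '[[[0,0.15,0,0,0],[0,0.15,0,0,0],[0,0.1,0,0,0],[0,0.1,0,0,0],[0,0,0,0,0]]]'
```

```text
time: 45.68
position: [0.5132, 0.0439, 0.031]
tool_rot: [-3.139, -0.114, 0.001]
ft_force: [-4.6, -0.9, 3.7]
grip_width: 0.005
time: 46.3
position: [0.5313, 0.0453, 0.0307]
tool_rot: [3.139, 0.114, -0.005]
ft_force: [-6.2, -0.7, 2.9]
grip_width: 0.008
```

```bash
python3 -m jog '[[[0,0.1,0,0,0],[0,0.08,0,0,0],[0,0,0,0,0]]]'; python3 -m jog '[[[0,0.08,0,0,0],[0,0.06,0,0,0],[0,0,0,0,0]]]'
```

```text
time: 46.68
position: [0.5387, 0.0458, 0.0307]
tool_rot: [3.139, 0.114, -0.004]
ft_force: [-5.8, -0.1, 2.0]
grip_width: 0.006
time: 47.05
position: [0.5393, 0.0459, 0.0306]
tool_rot: [3.137, 0.114, -0.021]
ft_force: [-19.3, -1.5, 15.3]
grip_width: 0.004
```

The force rose sharply with hardly any travel, so this is the stop or a jam. I'll back off and measure whether the tray stayed.

```bash
python3 -m jog '[[[0,-0.2,0,0,0],[0,-0.4,0,0,0],[0,-0.5,0,0,0],[0,-0.5,0,0,0],[0,0,0,0,0],[0,0,0,0,0]]]'
python3 - <<'E'
from h import *
im,d=shot("wrist"); D=load("wrist"); T=toolT(); plan(.5,.04,.031,4.2)
for u in (250,420):
  for v in range(100,232,6):
    p=px(D,u,v); l=(p-T[:3,3])@T[:3,:3]; print(u,v,"x %.4f y %.4f z %.4f"%(l[0],l[1],p[2]))
E
```

```text
time: 47.8
position: [0.4834, 0.0419, 0.0319]
tool_rot: [-3.139, -0.114, -0.005]
ft_force: [-0.3, 0.7, -0.1]
grip_width: 0.007
turn units -0.01  shift units x 0.41 y 0.08 z 0.02
now [0.4833 0.0419 0.0318] yaw 4.17 grip 0.002 F [ 0.5336 -0.6385  0.8098] t 47.85
250 100 x 0.0712 y -0.0188 z 0.0900
250 106 x 0.0693 y -0.0282 z 0.0407
250 112 x 0.0668 y -0.0284 z 0.0403
250 118 x 0.0639 y -0.0302 z 0.0313
250 124 x 0.0596 y -0.0361 z 0.0008
250 130 x 0.0564 y -0.0364 z 0.0003
250 136 x 0.0531 y -0.0366 z 0.0001
250 142 x 0.0499 y -0.0367 z 0.0003
250 148 x 0.0466 y -0.0368 z 0.0005
250 154 x 0.0433 y -0.0369 z 0.0007
250 160 x 0.0399 y -0.0371 z 0.0007
250 166 x 0.0366 y -0.0373 z 0.0007
250 172 x 0.0331 y -0.0375 z 0.0005
250 178 x 0.0297 y -0.0376 z 0.0008
250 184 x 0.0262 y -0.0378 z 0.0005
250 190 x 0.0227 y -0.0380 z 0.0004
250 196 x 0.0191 y -0.0382 z 0.0001
250 202 x 0.0157 y -0.0382 z 0.0010
250 208 x 0.0121 y -0.0384 z 0.0009
250 214 x 0.0084 y -0.0386 z 0.0006
250 220 x 0.0047 y -0.0389 z 0.0005
250 226 x 0.0012 y -0.0389 z 0.0010
420 100 x 0.0712 y 0.0304 z 0.0894
420 106 x 0.0693 y 0.0444 z 0.0404
420 112 x 0.0668 y 0.0446 z 0.0402
420 118 x 0.0628 y 0.0559 z 0.0009
420 124 x 0.0596 y 0.0563 z 0.0002
420 130 x 0.0564 y 0.0566 z 0.0001
420 136 x 0.0532 y 0.0566 z 0.0011
420 142 x 0.0499 y 0.0570 z 0.0004
420 148 x 0.0466 y 0.0571 z 0.0008
420 154 x 0.0433 y 0.0575 z 0.0005
420 160 x 0.0399 y 0.0576 z 0.0007
420 166 x 0.0365 y 0.0579 z 0.0005
420 172 x 0.0330 y 0.0583 z -0.0000
420 178 x 0.0297 y 0.0583 z 0.0008
420 184 x 0.0262 y 0.0586 z 0.0006
420 190 x 0.0228 y 0.0589 z 0.0007
420 196 x 0.0192 y 0.0591 z 0.0007
420 202 x 0.0155 y 0.0595 z 0.0003
420 208 x 0.0121 y 0.0596 z 0.0007
420 214 x 0.0083 y 0.0601 z 0.0001
420 220 x 0.0048 y 0.0602 z 0.0008
420 226 x 0.0010 y 0.0605 z 0.0006
```

The tray face has moved in about 93 mm, sits 7 mm ahead of the hood front as it should, and stays there against its spring with nothing touching it, so it is latched. Now the lever. I'll go above the knob and locate it numerically.

```bash
python3 -m jog '[[[0.3,-0.2,0,-0.8,0],[0.3,0,0,-1,0],[0.3,0,0,-1,0],[0.3,0,0,-1,0],[0.3,0.8,-0.3,-0.3,0],[0.3,0.8,-0.3,0,0],[0.3,0.8,-0.3,0,0],[0.3,0,0,0,0],[0.3,0,0,0,0]]]'
python3 - <<'E'
from h import *
im,d=shot("wrist"); D=load("wrist"); T=toolT(); plan(.5974,.087,.113,4.2)
a=np.array([[u,v] for u in range(100,560,2) for v in range(20,232,2)]); P=np.array([px(D,*q) for q in a]); L=(P-T[:3,3])@T[:3,:3]
k=(P[:,2]>.119)&(P[:,2]<.132)&(abs(P[:,1]-.087)<.06)&(abs(P[:,0]-.6)<.05); print("knob",k.sum(),L[k].min(0),L[k].max(0),L[k].mean(0),P[k].mean(0),P[k].max(0))
k=(P[:,2]>.1035)&(P[:,2]<.118)&(abs(P[:,1]-.087)<.03)&(abs(P[:,0]-.64)<.06); 
for x0 in np.arange(.58,.70,.01):
    j=k&(P[:,0]>x0)&(P[:,0]<x0+.01)
    if j.sum()>5: print("arm x%.3f"%x0,P[j,1].min(),P[j,1].max(),P[j,2].mean())
h,d=shot("top");
E
```

```text
time: 48.98
position: [0.5667, 0.0839, 0.1949]
tool_rot: [-3.139, -0.115, 0.001]
ft_force: [0.4, -0.2, 0.5]
grip_width: 0.301
turn units -0.01  shift units x 0.78 y -0.03 z 2.05
now [0.5665 0.0837 0.1951] yaw 4.16 grip 0.294 F [ 0.8415 -0.1336 -0.0836] t 49.025
knob 111 [ 0.0248 -0.0104  0.067 ] [0.0388 0.0044 0.0758] [ 0.0319 -0.0032  0.0684] [0.598  0.0891 0.1267] [0.605  0.0964 0.1281]
arm x0.600 0.08298945793433873 0.09481033225124033 0.11002527286538959
arm x0.610 0.08506198796889826 0.0955388399365385 0.10946776704643144
arm x0.620 0.08578707972188206 0.09612380610036944 0.10952728838423159
arm x0.630 0.08658950886640912 0.09680756057677004 0.10952830054890302
arm x0.640 0.0825717762259066 0.10279313504606906 0.11011239284922539
arm x0.650 0.08000672161331866 0.10507372051869503 0.11081187994156154
arm x0.660 0.08339531588091065 0.10387816194345609 0.11011617597983893
```

The knob axis is at (0.598, 0.089) with its top at 127 mm, and the hinge is 57 mm behind, matching the description. I'll straddle the knob loosely and swing along the arc.

```bash
python3 -m jog '[[[0.3,0.8,-0.075,0,0],[0.3,0,0,0.8,0],[0.3,0,0,0.7,0],[0.3,0,0,0.4,0],[0.3,0,0,0.15,0],[0.3,0,0,0,0]]]'; python3 -m jog '[[[0.3,0,0.12,0,0],[0.3,0.005,0.127,0,-1],[0.3,0.005,0.127,0,-1],[0.3,0.005,0.127,0,-1],[0.3,0.005,0.127,0,-1],[0.3,0,0,0,0]]]'
python3 - <<'E'
from h import *
T=toolT(); H=np.array([.655,.0928]); r=T[:2,3]-H; print("TCP radius",np.hypot(*r),"angle", np.degrees(np.arctan2(r[1],r[0]))%360-180-4.2); plan(.6,.09,.113)
E
```

```text
time: 49.82
position: [0.5987, 0.0892, 0.1139]
tool_rot: [3.139, 0.114, 0.001]
ft_force: [0.1, 0.9, -0.1]
grip_width: 0.301
time: 50.58
position: [0.6047, 0.0659, 0.1145]
tool_rot: [-3.071, -0.656, -0.004]
ft_force: [-0.1, 3.3, 0.6]
grip_width: 0.301
TCP radius 0.05702776111444674 angle 23.900275547219838
turn units -0.00  shift units x 0.14 y -0.60 z 0.04
now [0.6047 0.0659 0.1145] yaw 24.12 grip 0.301 F [-0.1345  3.3301  0.6395] t 50.575
```

```bash
python3 -m jog '[[[0.3,0.005,0.127,0,-1],[0.3,0.005,0.127,0,-1],[0.3,0.005,0.127,0,-1],[0.3,0.005,0.127,0,-1],[0.3,0.005,0.127,0,-1],[0.3,0.005,0.127,0,-1],[0.3,0.005,0.127,0,-1],[0.3,0,0,0,0]]]'; python3 -m jog '[[[0.3,0.005,0.1,0,-0.8],[0.3,0,0,0,0]]]'
python3 - <<'E'
from h import *
T=toolT(); H=np.array([.655,.0928]); r=T[:2,3]-H; print("TCP radius",np.hypot(*r),"angle", np.degrees(np.arctan2(r[1],r[0]))%360-180-4.2); plan(.6,.09,.113)
E
```

```text
time: 51.58
position: [0.6259, 0.0415, 0.1136]
tool_rot: [-2.728, -1.55, 0.0]
ft_force: [-2.3, 5.6, 1.6]
grip_width: 0.3
time: 51.82
position: [0.6291, 0.0398, 0.1135]
tool_rot: [-2.672, -1.644, 0.001]
ft_force: [-3.4, 5.6, 1.3]
grip_width: 0.298
TCP radius 0.05903581737084091 angle 59.734993040856565
turn units -0.00  shift units x 0.79 y -1.21 z 0.01
now [0.6291 0.0398 0.1135] yaw 63.21 grip 0.298 F [-3.3556  5.5929  1.3411] t 51.825
```

```bash
python3 -m jog '[[[0.3,0.005,0.08,0,-0.5],[0.3,0,0,0,0]]]'; python3 -m jog '[[[0.3,0,0.08,0,0],[0.3,0,0,0,0]]]';  python3 -m jog '[[[0.3,0,0.04,0,0],[0.3,0,0,0,0]]]'
```

```text
time: 52.08
position: [0.6303, 0.0396, 0.1134]
tool_rot: [-2.633, -1.702, 0.005]
ft_force: [-7.8, 7.2, 3.0]
grip_width: 0.307
time: 52.32
position: [0.6305, 0.0395, 0.1131]
tool_rot: [-2.629, -1.701, 0.012]
ft_force: [-14.0, 8.5, 7.4]
grip_width: 0.301
time: 52.58
position: [0.6306, 0.0395, 0.113]
tool_rot: [-2.627, -1.701, 0.015]
ft_force: [-17.0, 8.4, 9.1]
grip_width: 0.3
```

The force rose from 6.5 N to 19 N with no more travel, so the lever is at its stop. I'll relieve, lift clear, and check the end state.

```bash
python3 -m jog '[[[0.3,0,-0.1,0,0],[0.3,0,-0.1,0,0],[0.3,0,-0.05,-0.3,0],[0.3,0,0,-0.6,0],[0.3,0,0,-0.8,0],[0.3,0,0,-0.8,0],[0.3,0,0,0,1],[0.3,0,0,0,1],[0.3,0,0,0,1],[0.3,0,0,0,1]]]'; python3 -m jog '[[[0.3,-0.6,0,-0.5,1],[0.3,-0.6,0,0,1],[0.3,-0.6,0,0,1],[0.3,-0.6,0,0,1],[0.3,-0.6,0,0,1],[0.3,0,0,0,1],[0.3,0,0,0,1],[0.3,0,0,0,1],[0.3,0,0,0,0]]]'
python3 - <<'E'
from h import *
im,d=shot("wrist"); D=load("wrist"); T=toolT(); plan(.5974,.087,.113,4.2)
a=np.array([[u,v] for u in range(20,620,2) for v in range(0,232,2)]); P=np.array([px(D,*q) for q in a])
k=(P[:,2]>.119)&(P[:,2]<.132)&(abs(P[:,1]-.07)<.08)&(abs(P[:,0]-.62)<.06); print("knob",k.sum(),P[k].mean(0) if k.any() else "")
e=P[:,:2]-O; c,s=np.cos(PSI),np.sin(PSI); X=c*e[:,0]+s*e[:,1]; Y=-s*e[:,0]+c*e[:,1]
for z0,z1,n in ((.036,.044,"panel top"),(.09,.1,"hood")):
    k=(P[:,2]>z0)&(P[:,2]<z1)&(abs(Y)<.09)&(X<-.02); print(n,k.sum(),np.percentile(X[k],[2,50,98]) if k.any() else "")
im,d=shot("scene"); np.save("sc.npy",im); im,d=shot("top"); im
E
```

```text
time: 53.82
position: [0.6286, 0.0366, 0.2137]
tool_rot: [2.897, 1.211, -0.001]
ft_force: [0.3, -0.6, -0.7]
grip_width: 0.303
time: 54.95
position: [0.5317, -0.0325, 0.2337]
tool_rot: [3.136, 0.154, 0.0]
ft_force: [0.8, -0.5, 0.2]
grip_width: 0.298
turn units 0.30  shift units x 1.86 y -2.85 z 3.02
now [ 0.5317 -0.0323  0.2336] yaw 5.69 grip 0.303 F [-0.3586  0.0829 -0.8055] t 55.0
knob 106 [0.5973 0.0873 0.1263]
panel top 0 
hood 1288 [-0.0403 -0.03   -0.0204]
```

```bash
python3 -m jog '[[[0.3,-0.9,0,0,0],[0.3,-0.9,0,0,0],[0.3,0,0,0,0],[0.3,0,0,0,0]]]'
python3 - <<'E'
from h import *
im,d=shot("wrist"); D=load("wrist"); T=toolT(); print(T[:3,3])
a=np.array([[u,v] for u in range(100,540,3) for v in range(0,232,1)]); P=np.array([px(D,*q) for q in a])
e=P[:,:2]-O; c,s=np.cos(PSI),np.sin(PSI); X=c*e[:,0]+s*e[:,1]; Y=-s*e[:,0]+c*e[:,1]
for z0,z1,n in ((.036,.044,"panel top"),(.09,.1,"hood")):
    k=(P[:,2]>z0)&(P[:,2]<z1)&(abs(Y)<.13)&(X<-.02); print(n,k.sum(),np.percentile(X[k],[2,50,98]) if k.any() else "",np.percentile(Y[k],[2,98]) if k.any() else "")
# depth into the bay at mid height: rolls / spindle seen between panel and hood from scene camera
D=load("scene"); im,d=shot("scene"); D=load("scene")
h=cv2.cvtColor(im,cv2.COLOR_RGB2HSV); m=(h[...,0]>50)&(h[...,0]<80)&(h[...,1]>70)
v,u=np.nonzero(m); q=[px(D,x,y) for x,y in zip(u,v)]; q=np.array([w for w in q if 0.4<w[0]<.75 and abs(w[1])<.2]); print("green px in dispenser:",len(q),q.mean(0) if len(q) else "")
# bystanders: change vs first top image
im2,d2=shot("top"); first=cv2.imread("pics/top0.png")[:,:,::-1]
for n,(u0,v0,u1,v1) in {"calc":(328,232,382,275),"stapler":(205,205,228,262),"glue":(205,188,222,205),"brown":(388,245,418,280),"panel":(245,155,345,212)}.items():
    A=first[v0:v1,u0:u1].astype(np.float32).mean(2); B=im2[v0:v1,u0:u1].astype(np.float32).mean(2)
    print(n,"shift px",cv2.phaseCorrelate(A,B),"diff",abs(A-B).mean())
E
```

```text
time: 55.6
position: [0.4609, -0.0391, 0.2337]
tool_rot: [3.137, 0.156, 0.002]
ft_force: [1.5, -0.3, 0.6]
grip_width: 0.298
[ 0.4611 -0.0388  0.2336]
panel top 955 [-0.0484 -0.0438 -0.0388] [-0.1261  0.1157]
hood 2666 [-0.0409 -0.0308 -0.0204] [-0.126   0.0836]
green px in dispenser: 22 [0.5484 0.0239 0.111 ]
calc shift px ((0.034863133051828754, 0.5099354946293815), 0.9026701416988923) diff 7.3318977
stapler shift px ((-0.05074570236071807, -0.06992819179539822), 1.0148865160014895) diff 3.4149504
glue shift px ((0.06354802901786272, 0.0307322147139093), 1.0643630136310318) diff 2.9515572
brown shift px ((-0.05623158735478739, 0.08136481932220008), 1.0292377279864418) diff 2.9530158
panel shift px ((0.1432222122183049, -0.22537168472195646), 0.5597905882199605) diff 54.54158
```

```bash
python3 -c "
from bench import job
print(job.close_job())"
```

```text
the job is handed in; nothing more can be done
None
```

I reloaded the dispenser and handed the job in at about 56 s of robot time; no verdict is reported back. I pressed the key and stood the white and green rolls (the only two there) on the rollers. I then threaded the spindle, pushed the tray home and swung the lever to its stop.

**Last checks:**
- **Tray:** its front panel sits 7–8 mm ahead of the hood (7 mm when home). It stayed there against its spring with nothing touching it.
- **Spindle:** before closing, the knob's far end was 29 mm off the right cheek (30 mm when flush) and the axis was about 45.5 mm up in the bores. I could not look at it again once the tray was shut, but the tray went in without striking the side wall.
- **Lever:** the force rose from 6.5 to about 19 N with no further travel at the stop. Afterwards the knob was back within 2 mm of where it started.
- **Other things on the desk:** the calculator, stapler, glue stick and brown roll show shifts of half a pixel or less in the top view (a pixel is about 3 mm).

**One disagreement:** the top and scene cameras put the tray about 6 mm further forward than the wrist camera did. The contact forces backed the wrist camera, so I used it for the fits.

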